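# Close the sample tub and pin its sprung clamp arm

## Task

One jar in the white tub on the blue base plate is too tall for the lid: take it out and stand it upright in the yellow tray, leaving the short jars in the tub. Then put the green lid on so that it sits fully home on the tub, and finally draw the red-headed pin from its sloped holder, catch the orange clamp arm's fork with it, swing the arm against its spring over the lid and push the pin through the fork down into the hole of the dark pillar, so that the arm stays pinned when you let go. Do not knock over or shift the bottles, the beaker or the brass weight standing around.

Things in the scene. Friction and masses are not known exactly. Their poses are not given: they have to be found in the camera images.
- station: Fixed station: blue base plate 12 mm thick, spanning x -85..+120, y -90..+85 mm of its frame; origin on the bench under the tub's centre, z up, -x looks roughly to the robot. White tub on it, outside 60 (x) x 130 (y) mm, walls 5, inner floor 16 and rim 66 mm above the bench, with 22 mm high dividers making three places at y -41, 0, +41 mm; one jar in each, in any order.
- tub_rim (a point): Centre of the tub's mouth, at rim height (66 mm above the bench, straight above the station's origin).
- pin_hole (a point): Centre of the mouth of the upright hole in the top of the dark steel pillar (34 x 34 mm, top 70 mm above the bench, at station x -60, y -45 mm, in front of the tub). Hole 12 mm wide, chamfered, 58 mm deep.
- clamp_arm (a joint): Angle (rad) of the orange arm. 0: at rest on its stop, swung out to the station's -y side, clear of the tub. Grows clockwise seen from above as the arm swings towards the lid; at 1.2 it points along station -x, crosses the lid's -y end 4 mm above it, fork over the pillar's hole; stop at 1.32. A spring pulls it back to 0: about 0.7 N at the fork at 0, 3 N at 1.2.
- pivot_top (a point): On the axis of the clamp arm's upright pivot post, at the arm's top face height (88 mm above the bench); station x +95, y -45 mm. Post and cap reach 102 mm above the bench.
- fork_slot (a point): Middle of the open slot of the fork at the free end of the orange arm, at the arm's top face (88 mm above the bench), 155 mm from the pivot; moves with the arm. Orange arm 28 mm wide, 12 mm thick (76 to 88 mm above the bench); slot 15 mm wide, runs along the arm from 20 mm inside this point to the open tip 18 mm beyond it; tines 7.5 mm wide.
- jar_tall: Tall amber jar with black cap, diameter 28 mm, height 85 mm, about 70 g, origin at the centre of its underside, z up. Stands in one of the tub's three places at the start, 35 mm above the rim.
- jar_short1: Short clear jar with blue cap, diameter 28 mm, height 36 mm; origin at the centre of its underside. Belongs in the tub.
- jar_short2: Short clear jar with blue cap, same as the other.
- tray: Fixed yellow square tray 85 x 85 mm, walls 14 mm high and 4 mm thick, floor 4 mm thick; origin under its centre on the bench.
- lid: Loose lid, about 140 g; origin at the centre of its underside, z up, long side along y. Green plate 68 (x) x 134 (y) mm, 8 to 14 mm above the origin; under it a grey plug 46 x 116 mm (lower 4 mm: 42 x 112), which enters the tub with 2 mm to spare each side; black bar handle 12 (x) x 40 (y) mm, 14 to 40 mm above the origin. Seated, origin 58 mm above the bench. Either way round fits.
- holder: Fixed pin holder: grey foot 110 x 60 mm, aluminium block 38 x 38 x 58 mm bored along its length, leaning 0.6 rad (34 degrees) from upright towards the holder's own -x. Origin on the bench; centre of the block's upper face 8 mm to -x of it and 64 mm up. The pin stands in it, leaning likewise, the underside of its head on that face.
- pin: Pin, about 70 g: steel shank 10 mm in diameter, 55 mm long, with bevelled tip, then a red cylindrical head 22 mm in diameter and 40 mm long. Origin at the tip of the shank, z along the pin towards the head (head from 55 to 95 mm). Pushed home, the head's underside rests on the fork, the tip about 37 mm down in the pillar.
- pin_head (a point): Centre of the end face of the pin's red head, 95 mm from the tip.
- dropper_bottle: Bystander: small green bottle, diameter 40 mm, height 110 mm; origin under its centre. Leave alone.
- beaker: Bystander: glass beaker, diameter 70 mm, height 90 mm; origin under its centre. Leave alone.
- weight: Bystander: brass cylinder, diameter 40 mm, height 45 mm, 0.4 kg; origin under its centre. Leave alone.
- reagent_bottle: Bystander: amber bottle with paper band, diameter 56 mm, height 120 mm; origin under its centre. Leave alone.

How it is judged:
On the way, in this order (a step that is already met when the one before it is completed fails the run):
1. the tall jar stands upright in the tray, let go (x of jar_tall in the frame of tray between -0.04 and 0.04 m and y of jar_tall in the frame of tray between -0.04 and 0.04 m and height (world z) of jar_tall below 0.012 m and angle between jar_tall's own z axis and vertical below 0.1 rad and linear speed of jar_tall below 0.02 m/s and contact force between jar_tall and the fingers below 0.1 N), for 0.2 s.
2. the lid sits fully home on the tub (z of lid in the frame of station between 0.054 and 0.0615 m and horizontal distance between lid and tub_rim below 0.006 m and angle between lid's own z axis and vertical below 0.04 rad and angle between the x axis of lid and the x axis of station, either way round below 0.1 rad), for 0.2 s.
3. the arm is swung over the lid and the pin is through its fork in the pillar's hole (value of joint clamp_arm between 1.13 and 1.27 rad and horizontal distance between pin and pin_hole below 0.005 m and z of pin in the frame of pin_hole between -0.055 and -0.025 m and angle between pin's own z axis and vertical below 0.15 rad and linear speed of pin below 0.02 m/s), for 0.2 s.
At the end, for the whole second after the job is handed in: Tall jar upright in the tray (0.1 rad), short jars in the tub; lid level (0.04 rad), squared (0.1), within 6 mm of centre and 3.5 mm of fully down; clamp arm within 0.07 rad of 1.2, pinned by the pin, upright (0.15 rad), within 5 mm of the hole's axis, 25 mm or more deep; all at rest (all of step 1 and all of step 2 and all of step 3 and linear speed of lid below 0.02 m/s and x of jar_short1 in the frame of station between -0.026 and 0.026 m and y of jar_short1 in the frame of station between -0.061 and 0.061 m and height (world z) of each of jar_short1, jar_short2 below 0.03 m and x of jar_short2 in the frame of station between -0.026 and 0.026 m and y of jar_short2 in the frame of station between -0.061 and 0.061 m); the robot touches nothing.
It fails at once if dropper bottle shifted more than 25 mm or tipped (distance of dropper_bottle from where it was at the start of the episode above 0.025 m or angle between dropper_bottle's own z axis and vertical above 0.3 rad).
It fails at once if beaker shifted more than 25 mm or tipped (distance of beaker from where it was at the start of the episode above 0.025 m or angle between beaker's own z axis and vertical above 0.3 rad).
It fails at once if weight shifted more than 25 mm or tipped (distance of weight from where it was at the start of the episode above 0.025 m or angle between weight's own z axis and vertical above 0.3 rad).
It fails at once if reagent bottle shifted more than 25 mm or tipped (distance of reagent_bottle from where it was at the start of the episode above 0.025 m or angle between reagent_bottle's own z axis and vertical above 0.3 rad).
It also fails if it takes over 72 s, if anything falls off the work surface, if the arm or the gripper's body presses on something with over 40 N, if the wrist force passes 120 N, or if a joint passes its speed limit or range.

## Robot

A 6-joint arm with a two-finger parallel gripper is mounted at the origin on the work surface. World frame = base frame: x ahead of the robot, y to its left, z up, the work surface at z = 0. Lengths are in m, angles in rad, forces in N, time in s.
With the tool pointing down it reaches from about 0.4 to 0.825 m from the base axis. Payload 7 kg.
Tool frame: the origin (TCP) lies at the centre of the arm's flange, where the gripper is bolted on; the fingertips stand 178 mm ahead of it and the grasp point (between the pads) lies 159 mm ahead of it; z points along the fingers, y is the direction in which the jaws open and shut (so a half turn about z gives the same grasp; the last joint's range is limited). The gripper opens to 88 mm and grips with 3 to 60 N. Pads are 19 mm wide; open, the fingers measure 130 mm over their backs; the gripper's body (78 mm by 193 mm) begins 47 mm behind the grasp point.
Start: joints at [1.626, 0.359, 0.012, 0, -1.224, -0.288], TCP at [0.156, 0.657, 0.405] pointing down, gripper open.
Joint ranges: [-3.07, 3.07], [-1.43, 2.12], [-1.02, 1.25], [-3.03, 1.67], [-3.05, -0], [-3.03, 3.03]. Speed limits (rad/s): [2.39, 2.39, 3.01, 3.14, 3.14, 3.14].

## Interface

Orientations are given as [roll, pitch, yaw] about the fixed x, y, z axes, in that order (R = Rz(yaw) Ry(pitch) Rx(roll)).
In Python, from station import arm gives the robot as it stands.
- The arm moves only by the shell command python3 -m handwheel 'ROWS' [OPENING] [FORCE]. ROWS is JSON, a list of rows, each a list of 4 numbers: the shift along the world's x, y, z in cm, then the turn about the world's z in rad. In form: [[dx, dy, dz, yaw], ...]. A call has 1 to 20 rows; each row shifts and turns the commanded pose from where the row before left it; what a row does not reach is not made up. A row lasts 1/10 s, in which the tool goes at most 50 mm and 8.59 degrees, less where a joint would pass 70% of its speed; a pose out of reach is approached as far as the arm can. A call is refused whole if a number of a shift passes 5 or a number of a turn 0.15, either way. A call with a gripper value outside its range is refused whole. OPENING is the closure, from 0 (fully open) to 1 (shut), set as the call begins (- or left out, the last holds). The fingers move at their own pace and stop on an object; FORCE is the grip in N (left out, the last holds). Time passes only in rows, so rows that do not move let the fingers close. It gives the time, the measured TCP pose, the force and the opening at its end, in the units of the state.
- arm.get_state(): the state, without advancing time (a new reading comes with each control period).
- arm.grab_frame(name): name is "scene" or "side" or "wrist"; returns a dict with "image" (384x512x3 uint8, red, green, blue), "depth" (384x512 float32, m along the optical axis (not along the pixel's ray), 0 where there is no reading), "vfov" (degrees; the focal length in pixels is half the picture's height over the tangent of half this angle, whatever the lens; pixels are square), "cx", "cy" (the principal point, pixels), "rvec" (rotation vector, rad) and "tvec" (3), from world to camera coordinates, as OpenCV has them. Camera axes: x right, y down, z forward; pixel columns grow to the right and rows downward; lengths in m; the calibration is good to about 2 mm. A picture is of the moment at which its call begins.
- arm.job_done(): hands the job in, once; it reports no verdict.
The state is a dict: "t": time; "q": joint angles; "qd": joint speeds; "joint_efforts": joint torques, N m; "eef_pos": TCP position; "ee_rot": TCP orientation; "force": force on the tool from outside, world axes, zero at the start; "moment": the same for the moment, N m; "width": finger opening in m.
Only numpy, scipy, OpenCV 4.12 (cv2) and the standard library are available. Lean on these libraries where they do the work, as an engineer would, in place of code of your own. Each camera call takes 0.05 s, during which the arm holds its last target.

## Working session

There is one attempt and no reset: what is moved stays moved. The work goes in short steps, Python scripts to look and compute and a shell command to move; the robot and the scene stay as the last step left them, time stands still between calls to the robot, and variables do not carry over. Pictures are saved under pics/ and viewed, and the job is handed in when it is done.

```bash
ls; mkdir -p pics; cat > h.py <<'E'
import numpy as np, cv2
from station import arm
def grab(n):
    f=arm.grab_frame(n); im=f["image"]; d=f["depth"]
    R=cv2.Rodrigues(np.array(f["rvec"],float))[0]; t=np.array(f["tvec"],float).ravel()
    fl=192/np.tan(np.radians(f["vfov"])/2)
    return dict(im=im,d=d,R=R,t=t,f=fl,cx=f["cx"],cy=f["cy"],dist=f.get("dist"),raw=f)
def ray(c,u,v):
    d=c["R"].T@np.array([(u-c["cx"])/c["f"],(v-c["cy"])/c["f"],1.]); return -c["R"].T@c["t"],d
def onz(c,u,v,z):
    o,d=ray(c,u,v); return o+d*(z-o[2])/d[2]
def pts(c):
    v,u=np.mgrid[0:384,0:512]; d=c["d"]
    P=np.stack([(u-c["cx"])/c["f"]*d,(v-c["cy"])/c["f"]*d,d],-1)
    return (P-c["t"])@c["R"]
def proj(c,p):
    q=c["R"]@np.array(p)+c["t"]; return c["f"]*q[0]/q[2]+c["cx"],c["f"]*q[1]/q[2]+c["cy"]
def save(c,n): cv2.imwrite(f"pics/{n}.png",cv2.cvtColor(c["im"],cv2.COLOR_RGB2BGR))
E
python3 - <<'E'
from h import *
import pickle
for n in("scene","side","wrist"):
    c=grab(n); save(c,n+"0"); pickle.dump(c,open(n+"0.pkl","wb"))
    print(n,{k:v for k,v in c["raw"].items() if k not in("image","depth")}, -c["R"].T@c["t"])
print(arm.get_state())
E
```

```text
pics
scene {'vfov': 47.443565602718294, 'cx': 255.218292326907, 'cy': 185.15985500600937, 'rvec': array([ 1.30834837,  2.49979581, -0.69408904]), 'tvec': array([ 0.33700912, -0.35040101,  1.4907368 ])} [1.05717759 0.34183243 1.10642594]
side {'vfov': 55.681537868000646, 'cx': 249.09714862446467, 'cy': 203.13202756356677, 'rvec': array([ 0.2205685 , -2.80352631,  1.20544741]), 'tvec': array([0.55263163, 0.11274613, 0.87809644])} [0.44063341 0.64181139 0.69504468]
wrist {'vfov': 66.37776765161398, 'cx': 254.82458878512887, 'cy': 190.5044303094901, 'rvec': array([-1.81636109,  2.29779821,  0.35413432]), 'tvec': array([ 0.67403705, -0.03854269,  0.39169132])} [0.23506534 0.6376304  0.38393403]
{'t': 0.15, 'q': array([ 1.62612295e+00,  3.59207726e-01,  1.12964954e-02, -2.60638822e-04,
       -1.22411424e+00, -2.88105471e-01]), 'qd': array([-0.00016791, -0.00179242,  0.00264896,  0.00080091,  0.00144861,
        0.00118313]), 'joint_efforts': array([-1.34621016e-03, -5.83275104e+01,  2.93291008e+01,  7.00128660e+00,
        8.73754820e-03, -1.08969032e-04]), 'eef_pos': array([0.15567711, 0.65665699, 0.40395799]), 'ee_rot': array([ 3.14034454e+00, -1.14323491e-04, -2.32867490e-01]), 'force': array([ 0.21854016,  0.34787685, -0.02828014]), 'moment': array([ 0.0053163 , -0.05664733,  0.00199223]), 'width': 0.08760083270683046}
```

View pics/scene0.png

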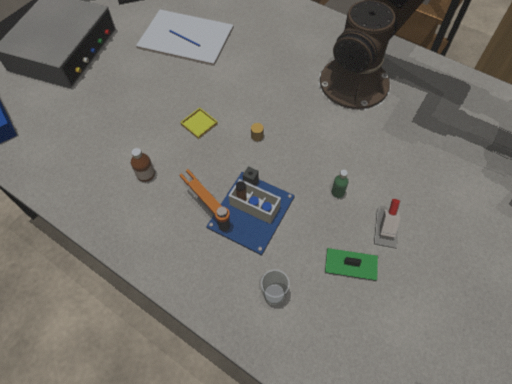

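View pics/side0.png

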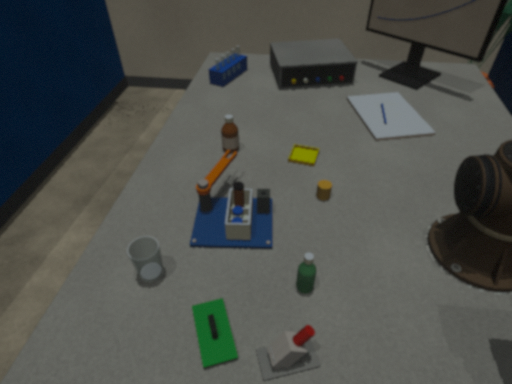

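View pics/wrist0.png

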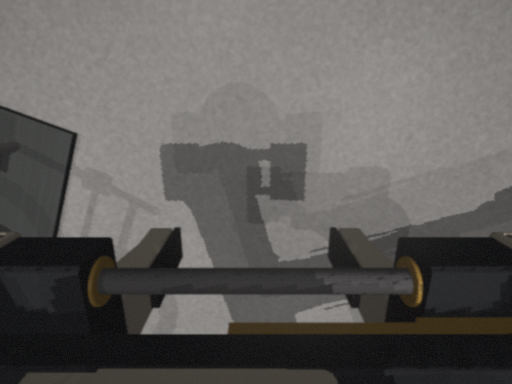

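Both views show everything: station at about (252,210) in scene, tray (199,123), lid (352,264), pin holder (388,225). Now the positions.

```bash
python3 - <<'E'
from h import *
import pickle
for n,box in(("scene",(120,90,420,310)),("side",(120,100,340,384))):
    c=pickle.load(open(n+"0.pkl","rb")); x0,y0,x1,y1=box
    k=min(800/(x1-x0),600/(y1-y0)); im=cv2.resize(c["im"][y0:y1,x0:x1],None,fx=k,fy=k,interpolation=cv2.INTER_CUBIC)
    cv2.imwrite(f"pics/{n}0z.png",cv2.cvtColor(im,cv2.COLOR_RGB2BGR))
    P=pts(c); hsv=cv2.cvtColor(c["im"],cv2.COLOR_RGB2HSV); H,S,V=cv2.split(hsv)
    M=dict(yellow=((H>25)&(H<35)&(S>150)),green=((H>50)&(H<75)&(S>150)&(V>80)),red=((H<4)|(H>175))&(S>170)&(V>80),blue=(H>105)&(H<125)&(S>150),orange=(H>5)&(H<14)&(S>190)&(V>130),brass=(H>14)&(H<24)&(S>120))
    for k,m in M.items():
        nc,lab,st,ce=cv2.connectedComponentsWithStats(m.astype(np.uint8))
        for i in range(1,nc):
            if st[i,4]>25:
                q=P[(lab==i)&(c["d"]>0)]
                if len(q)and np.linalg.norm(np.median(q,0))<1.2: print(n,k,st[i],ce[i].round(1),np.median(q,0).round(4),q.min(0).round(3),q.max(0).round(3))
E
```

```text
scene blue [  0 104  12  37 162] [  2.8 122. ] [ 0.8056 -0.7945  0.0594] [ 0.751 -0.921  0.001] [ 0.847 -0.774  0.069]
scene blue [250 197   8   8  48] [253.6 200.2] [ 0.5917 -0.0027  0.0507] [ 0.583 -0.013  0.043] [0.604 0.008 0.056]
scene blue [262 203   9   7  50] [266.3 206.1] [0.5864 0.0361 0.0507] [0.577 0.026 0.046] [0.598 0.048 0.055]
scene brass [251 124  12   9  86] [256.8 128. ] [ 0.3768 -0.1413  0.0446] [ 0.357 -0.159  0.039] [ 0.395 -0.123  0.049]
side yellow [289 145  30  19 407] [303.7 154.1] [ 0.4375 -0.33    0.0032] [ 0.393 -0.369 -0.001] [ 0.482 -0.275  0.015]
side green [ 193  300   44   67 1772] [213.8 333.4] [0.5788 0.3167 0.013 ] [0.526 0.237 0.009] [0.636 0.379 0.036]
side red [294 326  20  18 183] [303.5 334.4] [0.4077 0.3279 0.0913] [0.392 0.313 0.069] [0.423 0.336 0.101]
side blue [210  55  36  30 320] [225.3  67.2] [ 0.8044 -0.8296  0.0602] [ 0.734 -0.965  0.008] [ 0.859 -0.77   0.085]
side blue [ 192  199   79   48 1866] [229.3 227.9] [0.633  0.0311 0.0107] [ 0.497 -0.09   0.007] [0.704 0.094 0.014]
side blue [233 206   9   9  59] [237.3 209.9] [5.897e-01 5.000e-04 5.040e-02] [ 0.579 -0.027  0.037] [0.601 0.012 0.053]
side blue [233 217   9   5  30] [236.9 219.6] [0.5849 0.0338 0.0504] [0.574 0.026 0.048] [0.594 0.04  0.052]
side brass [206 157  24  27 204] [217.4 169.5] [ 0.6638 -0.111   0.0865] [ 0.641 -0.173  0.083] [ 0.687 -0.054  0.09 ]
side brass [318 180  14  20 214] [323.7 189. ] [ 0.3741 -0.1272  0.0411] [ 0.356 -0.159  0.004] [ 0.391 -0.119  0.046]
```

```bash
ls pics
```

```text
scene0.png
scene0z.png
side0.png
side0z.png
wrist0.png
```

View pics/scene0z.png

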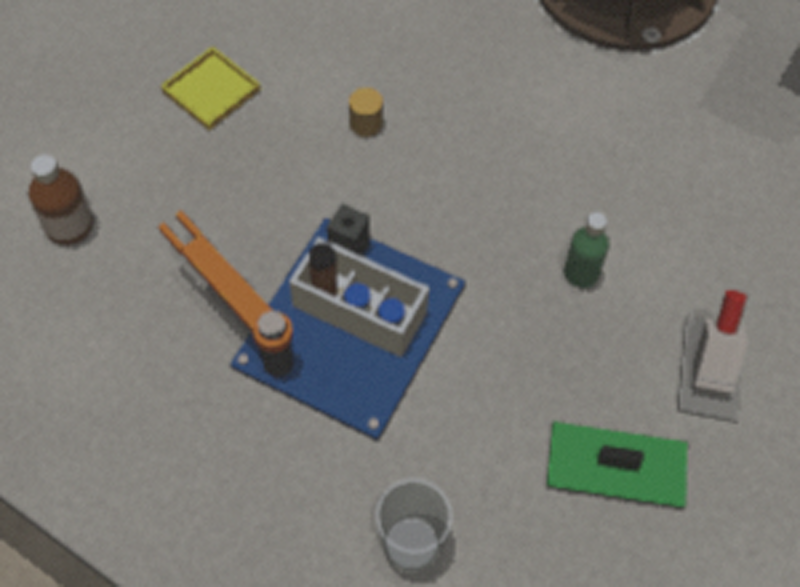

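View pics/side0z.png

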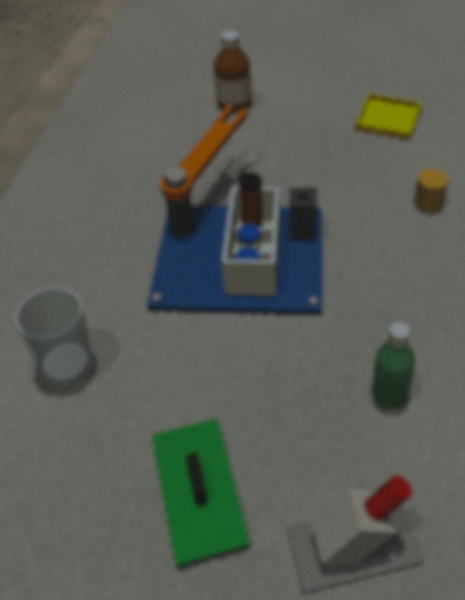

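```bash
cat > est.py <<'E'
from h import *
import pickle
def rect(P):
    (a,b),(w,h),t=cv2.minAreaRect((P[:,:2]*1000).astype(np.float32)); return np.round([a,b,w,h,t],1)
C={n:pickle.load(open(n+"0.pkl","rb")) for n in("scene","side")}
for n,c in C.items():
    P=pts(c); hsv=cv2.cvtColor(c["im"],cv2.COLOR_RGB2HSV); H,S,V=[x.astype(int) for x in cv2.split(hsv)]
    Z=P[...,2]; ok=c["d"]>0
    near=lambda x0,x1,y0,y1:ok&(P[...,0]>x0)&(P[...,0]<x1)&(P[...,1]>y0)&(P[...,1]<y1)
    st=near(.45,.75,-.15,.15)
    m=st&(H>100)&(H<130)&(S>100)&(abs(Z-.012)<.006); print(n,"plate",rect(P[m]),np.median(Z[m]))
    m=st&near(.53,.66,-.1,.1)&(abs(Z-.066)<.006)&(S<90)&(V>100);print(n,"rim",m.sum(),rect(P[m]),np.median(Z[m]))
    m=near(.35,.5,-.4,-.25)&(Z<.03)&(H>22)&(H<38)&(S>120);print(n,"tray",rect(P[m]))
    m=near(.5,.7,.2,.42)&(abs(Z-.014)<.006)&(H>45)&(H<80)&(S>120);print(n,"lid",rect(P[m]),np.median(Z[m]))
    m=near(.5,.7,.2,.42)&(Z>.026)&(V<60);print(n,"handle",m.sum(),rect(P[m]),np.median(Z[m]))
    m=near(.3,.5,.25,.45)&((H<8)|(H>172))&(S>140);Q=P[m];print(n,"pinhead",m.sum(),Q.mean(0),Q.min(0),Q.max(0))
    m=near(.3,.5,.25,.45)&(abs(Z-.006)<.05)&(Z>.003)&(Z<.03)&(S<80);print(n,"foot",m.sum(),rect(P[m]),np.median(Z[m]))
    m=near(.3,.5,.25,.45)&(Z>.03)&(S<80);Q=P[m];print(n,"block",m.sum(),Q.mean(0),Q.min(0),Q.max(0))
    m=st&(H>4)&(H<16)&(S>150)&(abs(Z-.088)<.006);print(n,"arm",m.sum(),rect(P[m]),np.median(Z[m]))
    m=st&(Z>.095)&(abs(Z-.1)<.008);print(n,"101 tops",m.sum())
    nc,lab,s,ce=cv2.connectedComponentsWithStats(m.astype(np.uint8))
    for i in range(1,nc):
        if s[i,4]>5: print("   ",s[i,4],P[lab==i].mean(0).round(4),V[lab==i].mean())
    m=st&(abs(Z-.07)<.006)&(V<70);print(n,"pillar?",m.sum(),rect(P[m]) if m.sum()>5 else 0)
    for b,(x,y) in dict(weight=(.375,-.13)).items(): pass
    # all objects higher than 60
    m=ok&(Z>.02)&near(.2,.95,-.5,.6); nc,lab,s,ce=cv2.connectedComponentsWithStats(m.astype(np.uint8))
    for i in range(1,nc):
        if s[i,4]>30: q=P[lab==i]; print("   obj",ce[i].round(),np.median(q,0).round(3),q.min(0).round(3),q.max(0).round(3))
E
python3 est.py
```

```text
scene plate [605.9  -3.3 205.  173.5   6.8] 0.01086884821304553
scene rim 233 [587.7  -2.7  62.8 131.2   6.5] 0.06474351746802422
scene tray [ 440.8 -323.    89.    85.3   80.6]
scene lid [584.4 304.5  66.7 130.2  25.2] 0.01284820128745386
scene handle 85 [586.  304.3  11.2  37.6  27.5] 0.03803469315715789
scene pinhead 96 [0.41349346 0.32329176 0.08666604] [0.39273443 0.31167488 0.0688664 ] [0.42834987 0.33412178 0.10139917]
scene foot 469 [399.9 350.3 198.4 198.8   0.6] 0.00500665415375075
scene block 373 [0.44354447 0.33618334 0.05433995] [0.40127708 0.30686706 0.03001717] [0.47168312 0.36391803 0.09982074]
scene arm 338 [677.8 -86.  137.6  30.5  75.4] 0.08734755217347653
scene 101 tops 160
    78 [ 0.5967 -0.0411  0.0997] 49.92307692307692
    82 [ 0.6876 -0.0354  0.1004] 133.9268292682927
scene pillar? 81 [611.4 -42.2 186.4  32.7   8.1]
   obj [257. 130.] [ 0.381 -0.139  0.043] [ 0.356 -0.162  0.02 ] [ 0.397 -0.121  0.05 ]
   obj [141. 164.] [ 0.689 -0.322  0.077] [ 0.656 -0.36   0.02 ] [ 0.71  -0.306  0.123]
   obj [254. 197.] [ 0.59  -0.014  0.053] [ 0.515 -0.074  0.02 ] [0.62
[... 1341 characters left out ...]
 -0.348  0.02 ] [ 0.704 -0.304  0.122]
   obj [213. 180.] [ 0.671 -0.061  0.086] [ 0.627 -0.206  0.02 ] [ 0.702 -0.015  0.103]
   obj [324. 187.] [ 0.372 -0.131  0.042] [ 0.352 -0.159  0.02 ] [ 0.392 -0.119  0.046]
   obj [239. 212.] [0.584 0.006 0.051] [ 0.547 -0.07   0.02 ] [0.62  0.069 0.102]
   obj [263. 200.] [ 0.529 -0.039  0.06 ] [ 0.511 -0.072  0.02 ] [ 0.548 -0.033  0.072]
   obj [146. 256.] [0.761 0.183 0.065] [0.727 0.147 0.021] [0.795 0.218 0.091]
   obj [307. 272.] [0.408 0.179 0.07 ] [0.387 0.158 0.02 ] [0.427 0.189 0.111]
   obj [213. 326.] [0.579 0.311 0.038] [0.568 0.285 0.02 ] [0.594 0.327 0.042]
   obj [290. 347.] [0.429 0.338 0.061] [0.388 0.311 0.02 ] [0.471 0.365 0.101]
```

```bash
python3 -m handwheel '[[2,-3.5,0,-0.1],[2.4,-3.9,0,-0.1],[2.4,-3.9,0,-0.1],[2.4,-3.9,0,-0.1],[2.4,-3.9,0,-0.1],[2.4,-3.9,0,-0.1],[2.4,-3.9,0,-0.1],[2.4,-3.9,0,-0.1],[2.4,-3.9,0,-0.1],[2.4,-3.9,0,-0.1],[2.4,-3.9,0,-0.1],[2.4,-3.9,0,-0.1],[2.4,-3.9,0,0],[2.4,-3.9,0,0],[2.4,-3.9,0,0],[2.4,-3.9,0,0],[2.4,-3.9,0,0],[2.4,-3.9,0,0]]' 0.35 20
cat > look.py <<'E'
import sys
from h import *
import pickle
n,tag=sys.argv[1:3]
c=grab(n); save(c,tag); pickle.dump(c,open(tag+".pkl","wb"))
s=arm.get_state(); print(s["t"],s["eef_pos"].round(4),s["ee_rot"].round(3),s["force"].round(1),round(s["width"],4))
E
python3 look.py wrist w1
```

```text
t: 1.95
eef_pos: [0.5844, -0.0431, 0.4045]
ee_rot: [3.142, 0.0, -1.433]
force: [0.3, 1.8, -0.3]
width: 0.057
2.0 [ 0.587  -0.0473  0.4039] [ 3.141e+00 -2.000e-03 -1.435e+00] [ 5.7 -2.   3.2] 0.0568
```

View pics/w1.png

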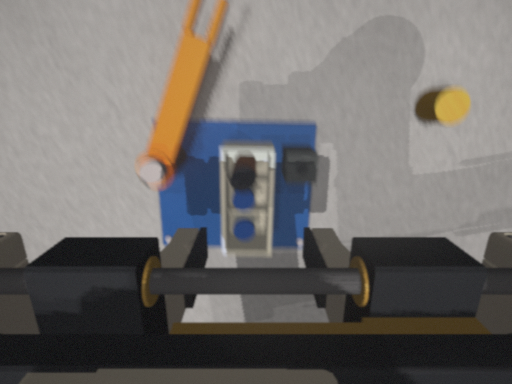

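Wrist view: tub centred near (247,198), tall jar (243,170), pillar (300,164), pivot (152,171), fork tips at top left. Refining the station from it.

```bash
python3 look.py wrist w2; python3 - <<'E'
from h import *
import pickle
def rect(P):
    (a,b),(w,h),t=cv2.minAreaRect((P[:,:2]*1000).astype(np.float32)); return np.round([a,b,w,h,t],1)
for tag in("w1","w2"):
    c=pickle.load(open(tag+".pkl","rb"));P=pts(c);Z=P[...,2];ok=c["d"]>0
    H,S,V=[x.astype(int) for x in cv2.split(cv2.cvtColor(c["im"],cv2.COLOR_RGB2HSV))]
    st=ok&(P[...,0]>.45)&(P[...,0]<.75)&(P[...,1]>-.25)&(P[...,1]<.15)&(np.mgrid[0:384,0:512][0]<228)
    print(ok.mean())
    m=st&(H>100)&(H<130)&(S>100)&(abs(Z-.012)<.006);print("plate",rect(P[m]),np.median(Z[m]))
    m=st&(abs(Z-.066)<.005)&(S<90)&(V>110);print("rim",m.sum(),rect(P[m]),np.median(Z[m]))
    m=st&(abs(Z-.07)<.005)&(V<80);print("pillar",m.sum(),np.median(P[m],0),rect(P[m]))
    m=st&(H>2)&(H<16)&(S>150)&(abs(Z-.088)<.006);print("arm",m.sum(),rect(P[m]),np.median(Z[m]))
    m=st&(abs(Z-.1)<.007);nc,lab,s,ce=cv2.connectedComponentsWithStats(m.astype(np.uint8))
    for i in range(1,nc):
        if s[i,4]>20: print("   top",s[i,4],P[lab==i].mean(0).round(4),rect(P[lab==i]))
    # colour-only rays: blue plate corners at top
E
```

```text
2.05 [ 0.5855 -0.0452  0.4035] [ 3.140e+00 -1.000e-03 -1.437e+00] [-0.8  0.8 -0.4] 0.0568
0.9958597819010416
plate [607.4 -19.5 200.9 142.2   6.9] 0.012023851828681273
rim 890 [588.9 -22.5  60.   90.8   6.8] 0.06601549813478667
pillar 666 [ 0.53723679 -0.05516826  0.06994935] [594.2 -48.3 153.6  31.5   7.2]
arm 682 [ 665.7 -119.7  168.5   29.1   77.1] 0.08818698585592515
   top 621 [ 0.6852 -0.0374  0.1013] [685.6 -36.1  27.1  26.6  38.7]
   top 603 [ 0.5948 -0.0428  0.1007] [595.  -42.   27.3  26.9   7.7]
0.9958038330078125
plate [605.9 -22.5 202.4 135.1   7.1] 0.012035009174567225
rim 900 [589.2 -25.2  60.   85.8   6.9] 0.06605204812760415
pillar 860 [ 0.53515595 -0.05498592  0.0699751 ] [593.5 -49.1 156.8  34.2   5.5]
arm 1144 [ 664.3 -110.4  188.3   36.    74.2] 0.08806637413161521
   top 611 [ 0.6852 -0.0375  0.1013] [686.1 -36.6  26.2  26.7  12.5]
   top 586 [ 0.5948 -0.0428  0.1007] [595.4 -42.2  26.3  26.6   7.7]
```

```bash
python3 -m handwheel '[[1.1,-0.1,0,0],[0,0,-3.5,0],[0,0,-3.5,0],[0,0,-3.5,0],[0,0,-2,0],[0,0,0,0],[0,0,0,0]]' 0.35 20
python3 look.py side s1;python3 look.py wrist w3
```

```text
t: 2.75
eef_pos: [0.5953, -0.0413, 0.2802]
ee_rot: [-3.142, -0.0, -1.431]
force: [0.1, 0.9, 0.6]
width: 0.0575
2.8 [ 0.5955 -0.0415  0.281 ] [-3.14  -0.    -1.431] [ 1.1 -0.3  0.2] 0.057
2.85 [ 0.5955 -0.0416  0.2814] [-3.139 -0.    -1.432] [-0.1 -0.5  0.2] 0.0569
```

View pics/w3.png

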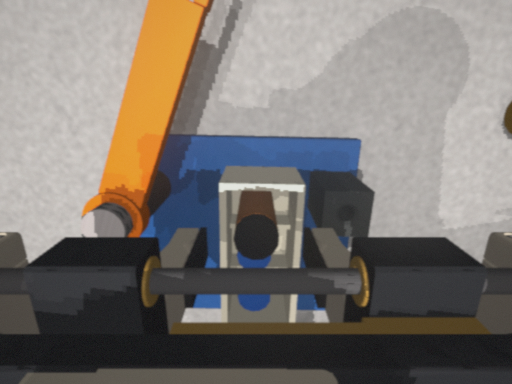

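The cap (256,236) is centred between the fingers. Going down to grip.

```bash
python3 -m handwheel '[[0,0,-1.5,0],[0,0,-1.5,0],[0,0,0,0],[0,0,0,0]]' 0.35 20 && python3 -m handwheel '[[0,0,0,0],[0,0,0,0],[0,0,0,0],[0,0,0,0],[0,0,0,0]]' 1 20 && python3 -m handwheel '[[0,0,1,0],[0,0,3,0],[0,0,3,0],[0,0,3,0],[0,0,3,0],[0,0,0,0]]'
python3 look.py side s2;python3 look.py wrist w4
```

```text
t: 3.25
eef_pos: [0.5952, -0.0421, 0.251]
ee_rot: [-3.14, -0.0, -1.432]
force: [-0.2, -0.0, -0.7]
width: 0.0565
t: 3.75
eef_pos: [0.5948, -0.0422, 0.2499]
ee_rot: [-3.141, -0.0, -1.433]
force: [-0.2, 0.5, 1.0]
width: 0.0276
t: 4.35
eef_pos: [0.5957, -0.0423, 0.3852]
ee_rot: [-3.134, -0.001, -1.432]
force: [-0.1, -0.5, -1.0]
width: 0.0278
4.4 [ 0.5951 -0.0422  0.3827] [-3.137  0.    -1.433] [-0.5  0.  -0.9] 0.0273
4.45 [ 0.5946 -0.0422  0.3809] [-3.14   0.    -1.433] [-0.2  0.4  0. ] 0.0275
```

View pics/s2.png

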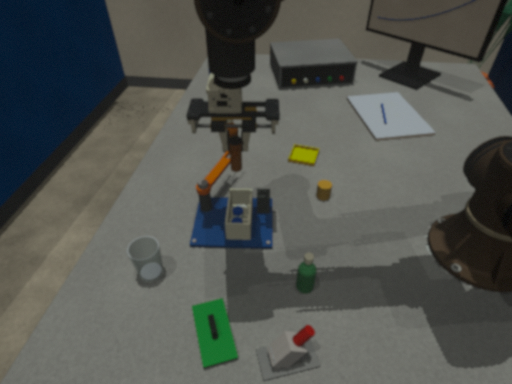

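View pics/w4.png

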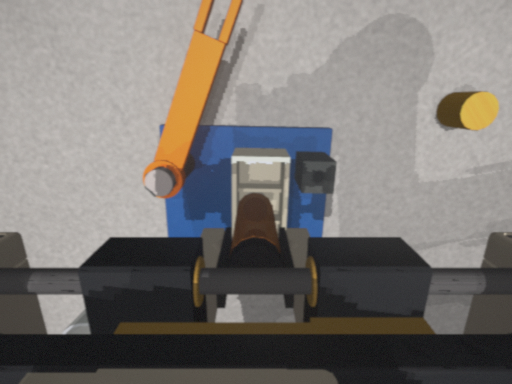

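```bash
python3 -m handwheel '[[-1,-2,0,0],[-1.9,-3.5,0,0],[-1.9,-3.5,0,0],[-1.9,-3.5,0,0],[-1.9,-3.5,0,0],[-1.9,-3.5,0,0],[-1.9,-3.5,0,0],[-1.9,-3,0,0],[-1,-1,0,0],[0,0,0,0],[0,0,0,0]]'
python3 look.py wrist w5;python3 look.py side s3
python3 - <<'E'
from h import *
import pickle
for t in("w5","s3"):
    c=pickle.load(open(t+".pkl","rb"));P=pts(c);Z=P[...,2]
    H,S,V=[x.astype(int) for x in cv2.split(cv2.cvtColor(c["im"],cv2.COLOR_RGB2HSV))]
    m=(H>22)&(H<38)&(S>120)&(c["d"]>0)&(Z<.03)
    (a,b),wh,an=cv2.minAreaRect((P[m][:,:2]*1000).astype(np.float32));print(t,a,b,wh,an)
E
```

```text
t: 5.55
eef_pos: [0.4416, -0.3121, 0.3791]
ee_rot: [3.141, 0.001, -1.434]
force: [-0.3, 0.1, -0.5]
width: 0.0273
5.6 [ 0.442  -0.3118  0.3792] [ 3.141  0.    -1.433] [-0.9 -0.  -0.2] 0.0274
5.65 [ 0.4422 -0.3116  0.3794] [ 3.141  0.    -1.432] [ 0.8 -0.4 -1.4] 0.0273
w5 438.71197509765625 -325.90313720703125 (83.11642456054688, 83.98697662353516) 80.68130493164062
s3 339.3384094238281 -285.2424621582031 (244.10531616210938, 1045.79541015625) 31.644641876220703
```

View pics/w5.png

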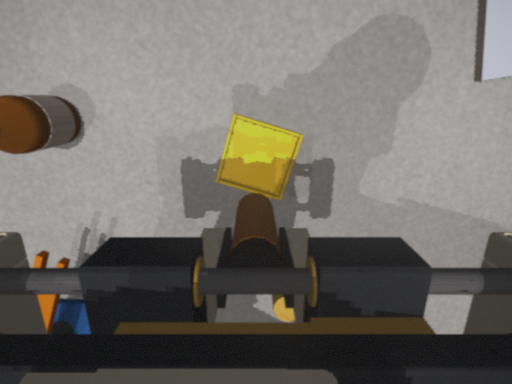

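Tray in wrist view centred at about (259,156) → (0.439,−0.326). Lowering.

```bash
python3 -m handwheel '[[-0.3,-1.4,0,0],[0,0,-3,0],[0,0,-3.5,0],[0,0,-3.5,0],[0,0,-2.5,0],[0,0,-1.2,0],[0,0,0,0],[0,0,0,0],[0,0,0,0]]'
python3 -m handwheel '[[0,0,-0.2,0],[0,0,-0.1,0],[0,0,0,0]]'
```

```text
t: 6.55
eef_pos: [0.4395, -0.3264, 0.2441]
ee_rot: [-3.139, -0.001, -1.432]
force: [0.0, -0.4, -0.3]
width: 0.0276
t: 6.85
eef_pos: [0.4387, -0.3262, 0.2399]
ee_rot: [-3.141, -0.0, -1.433]
force: [-0.5, 0.4, -0.2]
width: 0.0277
```

```bash
python3 -m handwheel '[[0,0,-0.1,0],[0,0,-0.1,0],[0,0,-0.1,0],[0,0,0,0],[0,0,0,0]]'
```

```text
t: 7.35
eef_pos: [0.4389, -0.3264, 0.2378]
ee_rot: [-3.141, -0.001, -1.432]
force: [-3.3, 1.9, 9.9]
width: 0.0277
```

```bash
python3 -m handwheel '[[0,0,0.1,0],[0,0,0,0],[0,0,0,0],[0,0,0,0]]' 0.5 && python3 -m handwheel '[[0,0,1,0],[0,0,3,0],[0,0,4,0],[0,0,4,0],[0,0,2,0],[0,0,0,0],[0,0,0,0]]' 0.35
python3 look.py side s4;python3 look.py wrist w6
```

```text
t: 7.75
eef_pos: [0.4387, -0.3262, 0.2374]
ee_rot: [3.141, 0.0, -1.433]
force: [0.6, -0.3, -0.6]
width: 0.0437
t: 8.45
eef_pos: [0.4385, -0.3261, 0.3784]
ee_rot: [-3.14, -0.0, -1.433]
force: [1.2, -0.0, -1.2]
width: 0.057
8.5 [ 0.4383 -0.3261  0.3774] [ 3.141e+00  1.000e-03 -1.433e+00] [ 0.2  0.5 -0.5] 0.0568
8.55 [ 0.4384 -0.3261  0.3769] [ 3.140e+00  1.000e-03 -1.433e+00] [ 0.5 -0.5  0.7] 0.057
```

View pics/w6.png

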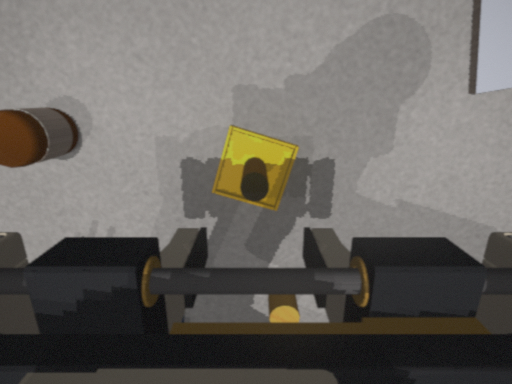

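View pics/s4.png

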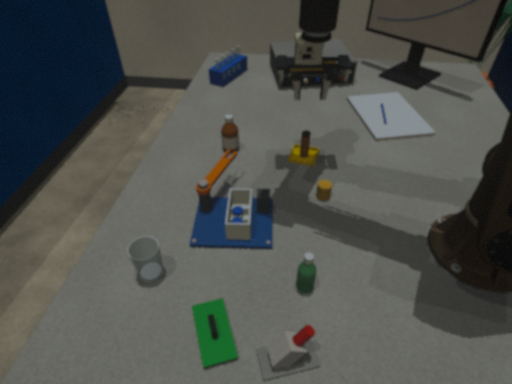

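The jar stands in the tray. On to the lid.

```bash
python3 -m handwheel '[[0.5,2.7,0.5,0],[1,4.5,0.5,0.05],[1,4.5,0.5,0.05],[1,4.5,0.5,0.05],[1,4.5,0,0.05],[1,4.5,0,0.05],[1,4.5,0,0.05],[1,4.5,0,0],[1,4.5,0,0],[1,4.5,0,0],[1,4.5,0,0],[1,4.5,0,0],[1,4.5,0,0],[1,4.5,0,0],[1,2,0,0],[0,0,0,0],[0,0,0,0]]' 0.5
python3 look.py wrist w7
cat > lid.py <<'E'
from h import *
import pickle,sys
c=pickle.load(open(sys.argv[1]+".pkl","rb"));P=pts(c);Z=P[...,2];ok=(c["d"]>0)
H,S,V=[x.astype(int) for x in cv2.split(cv2.cvtColor(c["im"],cv2.COLOR_RGB2HSV))]
zb=float(sys.argv[2]) if len(sys.argv)>2 else 0.
g=ok&(H>45)&(H<80)&(S>120)&(abs(Z-zb-.014)<.005)
(a,b),wh,an=cv2.minAreaRect((P[g][:,:2]*1000).astype(np.float32));print("lid",g.sum(),a,b,wh,an,np.median(Z[g]))
x,y=P[g][:,:2].mean(0)
h=ok&(Z>zb+.036)&(Z<zb+.044)&(np.hypot(P[...,0]-x,P[...,1]-y)<.09)&(V<90)
(a,b),wh,an=cv2.minAreaRect((P[h][:,:2]*1000).astype(np.float32));print("handle",h.sum(),a,b,wh,an,np.median(Z[h]))
E
python3 lid.py w7
```

```text
t: 10.25
eef_pos: [0.5835, 0.306, 0.3957]
ee_rot: [3.138, -0.001, -1.132]
force: [0.6, -0.4, -0.2]
width: 0.0437
10.3 [0.5835 0.3053 0.3963] [ 3.139e+00 -1.000e-03 -1.133e+00] [ 0.3 -0.4 -0.6] 0.0436
lid 4843 582.7830810546875 304.6556091308594 (65.41520690917969, 130.21551513671875) 25.55442237854004 0.014072158161377666
handle 324 583.6550903320312 305.14990234375 (10.757604598999023, 39.48280334472656) 25.025222778320312 0.04005777515522762
```

View pics/w7.png

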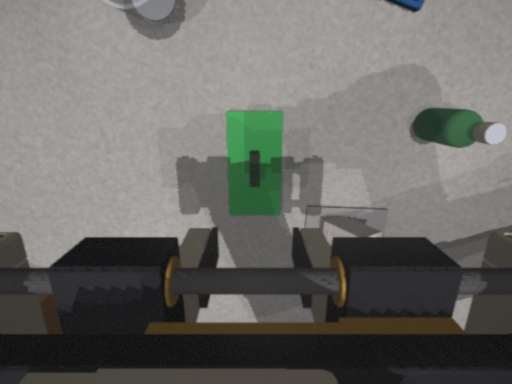

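Lid at (0.5833, 0.305), yaw 0.44, already below the gripper.

```bash
python3 -m handwheel '[[0,0,-3,0],[0,0,-4,0],[0,0,-4,0],[0,0,-4,0],[0,0,-3,0],[0,0,-1.5,0],[0,0,-0.7,0],[0,0,0,0],[0,0,0,0]]' 0.6 30 && python3 -m handwheel '[[0,0,0,0],[0,0,0,0],[0,0,0,0],[0,0,0,0],[0,0,0,0],[0,0,0,0]]' 1 35 && python3 -m handwheel '[[0,0,1,0],[0,0,1,0],[0,0,3,0],[0,0,4,0],[0,0,4,0],[0,0,2,0],[0,0,0,0],[0,0,0,0]]'
python3 look.py wrist w8;python3 lid.py w8 0.15
```

```text
t: 11.2
eef_pos: [0.5843, 0.306, 0.1973]
ee_rot: [-3.139, 0.0, -1.133]
force: [-0.4, -0.3, -0.6]
width: 0.035
t: 11.8
eef_pos: [0.5838, 0.3059, 0.1963]
ee_rot: [-3.141, 0.0, -1.133]
force: [-2.2, 0.1, 5.1]
width: 0.0118
t: 12.6
eef_pos: [0.5835, 0.3056, 0.3463]
ee_rot: [-3.141, 0.001, -1.133]
force: [0.2, 0.3, -3.2]
width: 0.0118
12.65 [0.5833 0.3055 0.3452] [ 3.141  0.    -1.133] [-0.2 -0.5 -2.1] 0.0117
lid 12382 583.5908203125 304.2415771484375 (67.2168197631836, 130.74525451660156) 25.066665649414062 0.16409399797393387
handle 1377 586.6073608398438 298.068359375 (25.555438995361328, 24.838523864746094) 69.23414611816406 0.189945945311563
```

View pics/w8.png

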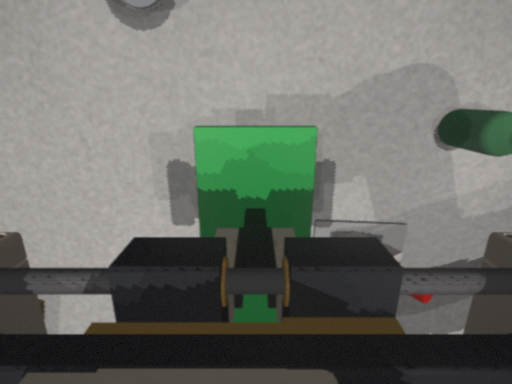

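```bash
python3 - <<'E'
from h import *
import pickle
for tag in("w1","w2","w3"):
    c=pickle.load(open(tag+".pkl","rb"));P=pts(c);Z=P[...,2];ok=c["d"]>0
    m=ok&(abs(Z-.066)<.0045)&(abs(P[...,0]-.587)<.05)&(P[...,1]>-.085)&(P[...,1]<.08)
    nc,lab,s,ce=cv2.connectedComponentsWithStats(m.astype(np.uint8)); i=1+np.argmax(s[1:,4]); m=lab==i
    (a,b),wh,an=cv2.minAreaRect((P[m][:,:2]*1000).astype(np.float32)); print(tag,m.sum(),a,b,wh,an)
    r=P[m][:,:2]*1000
    m2=ok&(Z>.097)&(Z<.106)&(np.hypot(P[...,0]-.686,P[...,1]+.037)<.03);(x,y),rr=cv2.minEnclosingCircle((P[m2][:,:2]*1000).astype(np.float32));print(" piv",x,y,rr)
E
```

```text
w1 1433 586.5236206054688 -2.6356353759765625 (60.07935333251953, 130.95953369140625) 6.798788547515869
 piv 686.2764892578125 -36.52984619140625 14.141310691833496
w2 1439 586.5791015625 -2.807830810546875 (60.04335021972656, 130.8069610595703) 6.835176944732666
 piv 686.1912841796875 -36.309471130371094 13.876922607421875
w3 1921 590.1843872070312 -33.585323333740234 (60.27059555053711, 68.8807144165039) 6.882501602172852
 piv 686.121337890625 -36.90922164916992 13.970183372497559
```

```bash
python3 -m handwheel '[[0,-2,0,0],[0,-4,0,-0.06],[0,-4,0,-0.06],[0,-4,0,-0.06],[0,-4,0,-0.06],[0,-4,0,-0.04],[0.1,-4,0,-0.04],[0.2,-3,0,0],[0,-1.8,0,0],[0,0,0,0],[0,0,0,0],[0,0,0,0]]'
python3 look.py wrist w9;python3 lid.py w9 0.15
```

```text
t: 13.85
eef_pos: [0.5866, -0.0019, 0.3451]
ee_rot: [3.141, -0.0, -1.453]
force: [-0.3, -0.5, -1.5]
width: 0.0121
13.9 [ 0.5866 -0.0017  0.3452] [ 3.141 -0.    -1.452] [ 0.5  0.1 -1. ] 0.0116
lid 12610 585.869140625 -4.009986877441406 (67.86869812011719, 130.78271484375) 6.842010974884033 0.16291198735590268
handle 1213 586.6053466796875 -10.629119873046875 (25.445228576660156, 25.35797882080078) 49.673095703125 0.18880782450828068
```

View pics/w9.png

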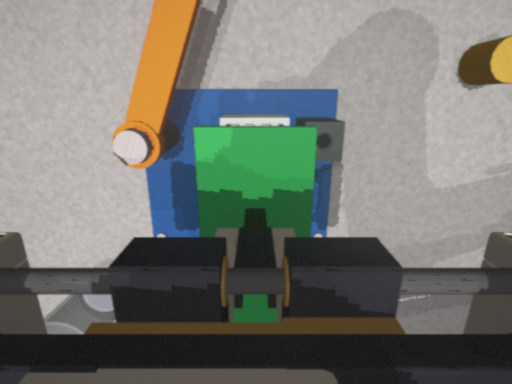

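```bash
python3 -m handwheel '[[0.1,-0.05,-1,0],[0,0,-3,0],[0,0,-2.5,0],[0,0,-0.7,0],[0,0,0,0],[0,0,0,0]]'; python3 -m handwheel '[[0,0,-0.5,0],[0,0,-0.4,0],[0,0,-0.3,0],[0,0,0,0],[0,0,0,0]]'
```

```text
t: 14.5
eef_pos: [0.5883, -0.0024, 0.2744]
ee_rot: [-3.141, -0.0, -1.452]
force: [1.4, -0.6, -2.3]
width: 0.0117
t: 15.0
eef_pos: [0.5878, -0.0028, 0.2617]
ee_rot: [-3.142, -0.0, -1.453]
force: [-0.1, 0.1, -1.7]
width: 0.0117
```

```bash
python3 -m handwheel '[[-0.05,0,-0.3,0],[0,0,-0.2,0],[0,0,-0.2,0],[0,0,0,0],[0,0,0,0]]'; python3 -m handwheel '[[0,0,-0.1,0],[0,0,-0.1,0],[0,0,0,0],[0,0,0,0]]'
```

```text
t: 15.5
eef_pos: [0.5872, -0.0027, 0.2546]
ee_rot: [3.141, -0.0, -1.453]
force: [0.4, -0.2, -1.6]
width: 0.0116
t: 15.9
eef_pos: [0.5872, -0.0027, 0.2542]
ee_rot: [-3.141, -0.0, -1.452]
force: [-5.6, 1.0, 10.9]
width: 0.0117
```

Seated contact at the expected height. Release and check.

```bash
python3 -m handwheel '[[0,0,0.15,0],[0,0,0,0],[0,0,0,0],[0,0,0,0]]' 0.65 && python3 -m handwheel '[[0,0,1,0],[0,0,3,0],[0,0,4,0],[0,0,4,0],[0,0,3,0],[0,0,0,0],[0,0,0,0],[0,0,0,0]]' 0.6
python3 look.py wrist w10;python3 lid.py w10 0.058
```

```text
t: 16.3
eef_pos: [0.5873, -0.0028, 0.254]
ee_rot: [3.141, -0.0, -1.453]
force: [0.5, -0.7, 0.1]
width: 0.0304
t: 17.1
eef_pos: [0.5868, -0.0028, 0.4035]
ee_rot: [3.14, 0.0, -1.453]
force: [0.6, -0.6, -0.1]
width: 0.0352
17.15 [ 0.5869 -0.0028  0.4031] [ 3.14  -0.    -1.453] [-0.3 -0.8  0.1] 0.0348
lid 6716 586.55322265625 -3.5684585571289062 (67.37857055664062, 132.62310791015625) 6.568419456481934 0.07205900735697104
handle 452 617.9483032226562 -23.081512451171875 (37.26041030883789, 106.23001098632812) 57.274234771728516 0.0979212954107947
```

View pics/w10.png

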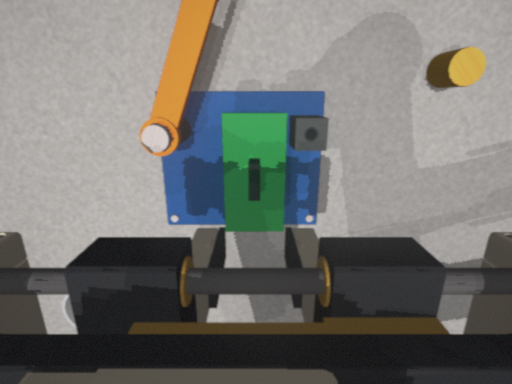

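Lid is home (plate top at 0.072, centred, squared). Hole visible at (311,134). Next the pin holder.

```bash
python3 - <<'E'
from h import *
import pickle
c=pickle.load(open("w10.pkl","rb"))
g=cv2.cvtColor(c["im"],cv2.COLOR_RGB2GRAY)
sub=g[115:155,288:332].astype(int); m=(sub<45); 
nc,lab,s,ce=cv2.connectedComponentsWithStats((g[122:146,299:323]<38).astype(np.uint8));print(s,ce)
print(onz(c,311,134,.07))
P=pts(c);m=(abs(P[...,2]-.07)<.0025)&(np.hypot(P[...,0]-.532,P[...,1]+.055)<.03)&(c["d"]>0)
print(cv2.minAreaRect((P[m][:,:2]*1000).astype(np.float32)))
th=.1193;R=np.array([[np.cos(th),-np.sin(th)],[np.sin(th),np.cos(th)]]);print("model hole",R@[-60,-45]+[586.5,-2.8], "fork0",R@[95-155*np.cos(1.2),-45-155*np.sin(1.2)]+[586.5,-2.8])
E
python3 -m handwheel '[[-1,2.2,0,-0.12],[-1.8,3.3,0,-0.13],[-1.8,3.3,0,-0.13],[-1.8,3.3,0,-0.13],[-1.8,3.3,0,-0.13],[-1.8,3.3,0,-0.13],[-1.8,3.3,0,-0.13],[-1.8,3.3,0,-0.13],[-1.8,3.3,0,-0.13],[-1.8,3.3,0,-0.12],[-0.5,1,0,-0.05],[0,0,0,0],[0,0,0,0],[0,0,0,0]]' 0.4
python3 look.py wrist w11
```

```text
[[  0   0  24  24 576]] [[11.5 11.5]]
[ 0.53205514 -0.05492237  0.07      ]
((538.4537353515625, -53.86698532104492), (46.6082878112793, 33.6120491027832), 6.992496967315674)
model hole [532.28224307 -54.62118132] fork0 [ 647.60824154 -186.29739016]
t: 18.55
eef_pos: [0.4105, 0.3256, 0.4037]
ee_rot: [-3.141, -0.001, -2.782]
force: [0.2, 0.4, -0.5]
width: 0.0526
18.6 [0.4106 0.3255 0.4039] [-3.141e+00 -1.000e-03 -2.783e+00] [-0.3 -0.2  0.1] 0.0525
```

View pics/w11.png

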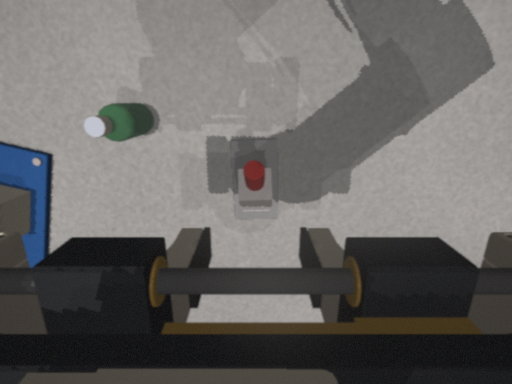

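Holder at (255,185), pin head (254,175), lean nearly along the image's vertical, so the yaw is about right.

```bash
python3 - <<'E'
from h import *
import pickle
c=pickle.load(open("w11.pkl","rb"));P=pts(c);Z=P[...,2];ok=c["d"]>0
H,S,V=[x.astype(int) for x in cv2.split(cv2.cvtColor(c["im"],cv2.COLOR_RGB2HSV))]
near=ok&(np.hypot(P[...,0]-.43,P[...,1]-.335)<.09)&(np.mgrid[0:384,0:512][0]<232)
r=near&((H<8)|(H>172))&(S>140);Q=P[r]
print("red",r.sum(),Q.mean(0),Q.min(0),Q.max(0))
m=near&(Z>.004)&(Z<.012);print("foot",m.sum(),cv2.minAreaRect((P[m][:,:2]*1000).astype(np.float32)),np.median(Z[m]))
m=near&(Z>.02)&~r;B=P[m];print("block",m.sum(),cv2.minAreaRect((B[:,:2]*1000).astype(np.float32)))
# plane normals: segment red into end face (high) vs side
import numpy.linalg as L
for z0 in(.06,.07,.08,.085,.09,.095): 
    q=Q[(Q[:,2]>z0)&(Q[:,2]<z0+.005)]
    if len(q):print(z0,len(q),q.mean(0).round(4),q.min(0).round(4),q.max(0).round(4))
a=np.array([np.cos(.36),np.sin(.36)]);b=np.array([-a[1],a[0]])
print("lateral extents red",(Q[:,:2]@b).min(),(Q[:,:2]@b).max(),"long",(Q[:,:2]@a).min(),(Q[:,:2]@a).max(),"tcp",np.array([.4106,.3255])@b,np.array([.4106,.3255])@a)
print("block lat",(B[:,:2]@b).min(),(B[:,:2]@b).max(),"long",(B[:,:2]@a).min(),(B[:,:2]@a).max())
E
```

```text
red 330 [0.39988466 0.32073904 0.09571497] [0.38986201 0.31033714 0.07682024] [0.42044248 0.33346042 0.10219581]
foot 1984 ((431.8649597167969, 333.3329162597656), (110.23153686523438, 60.055152893066406), 22.554685592651367) 0.005996692957115008
block 1467 ((429.2394714355469, 324.95123291015625), (80.76748657226562, 81.61724853515625), 6.5978617668151855)
0.08 8 [0.416  0.3286 0.0834] [0.4103 0.3245 0.0814] [0.419  0.3325 0.0849]
0.085 6 [0.4063 0.3241 0.088 ] [0.391  0.3138 0.0859] [0.4146 0.3312 0.0899]
0.09 110 [0.3959 0.3189 0.0931] [0.3899 0.3103 0.0902] [0.4126 0.3304 0.095 ]
0.095 173 [0.4004 0.321  0.0975] [0.3923 0.3109 0.0951] [0.4091 0.3298 0.1   ]
lateral extents red 0.15024507517098093 0.1684176323113066 long 0.476973856965095 0.5100034593364965 tcp 0.15999061592441585 0.49894449873320185
block lat 0.11812801440456538 0.2021672871906733 long 0.47617714720886195 0.557164202518193
```

```bash
python3 - <<'E'
from h import *
import pickle
c=pickle.load(open("w11.pkl","rb"));P=pts(c);Z=P[...,2];ok=c["d"]>0
H,S,V=[x.astype(int) for x in cv2.split(cv2.cvtColor(c["im"],cv2.COLOR_RGB2HSV))]
r=ok&(np.hypot(P[...,0]-.43,P[...,1]-.335)<.09)&((H<8)|(H>172))&(S>140);Q=P[r]
a=np.array([np.cos(.3936),np.sin(.3936),0]);b=np.array([-a[1],a[0],0]);k=np.array([0,0,1.])
n=-np.sin(.6)*a+np.cos(.6)*k; u=np.cos(.6)*a+np.sin(.6)*k
d=Q@n; h=np.histogram(d,bins=np.arange(d.min(),d.max()+.001,.001));print(d.max(),h[0])
top=Q[d>np.percentile(d,60)-.004]; dt=np.median(Q[d>d.max()-.003]@n)
top=Q[abs(d-dt)<.0015]; print(len(top),"u",(top@u).min(),(top@u).max(),"b",(top@b).min(),(top@b).max(),(Q@b).min(),(Q@b).max())
E=dt*n+u*((top@u).min()+(top@u).max())/2+b*((top@b).min()+(top@b).max())/2
print("E",E,"holder origin",E-40*1e-3*n+.008*a-.064*k,"grasp 22 from end",E-.020*n)
# foot centre
E
```

```text
-0.19598640883808094 [  2   0   0   0   1   1   0   2   2   1   1   3   0   1   0   0   2   1
   0   0   4   4   2   1   3   1   6   4  62 151  74   1]
287 u 0.4489639034687955 0.4687160162277172 b 0.13385032632170815 0.15203386443281872 0.13385032632170815 0.15203386443281872
E [0.39792084 0.3200216  0.09605773] holder origin [ 0.42616778  0.33175169 -0.0009557 ] grasp 22 from end [0.40835017 0.32435258 0.07955102]
```

```bash
python3 -m handwheel '[[-0.65,-0.3,-1,0.035],[0,0,-4,0],[0,0,-4,0],[0,0,-2.5,0],[0,0,0,0],[0,0,0,0],[0,0,0,0]]' 0.4 20
python3 look.py wrist w12; python3 look.py side s5
```

```text
t: 19.3
eef_pos: [0.4042, 0.3236, 0.2907]
ee_rot: [3.14, 0.002, -2.747]
force: [1.0, 0.2, 0.4]
width: 0.0525
19.35 [0.4041 0.3236 0.2908] [ 3.140e+00  2.000e-03 -2.747e+00] [-0.1  0.   0.5] 0.0527
19.4 [0.404  0.3236 0.2907] [ 3.140e+00  2.000e-03 -2.747e+00] [-0.5 -0.1  0.2] 0.0527
```

View pics/w12.png

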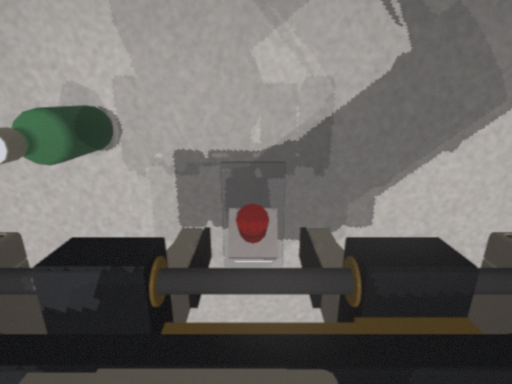

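View pics/s5.png

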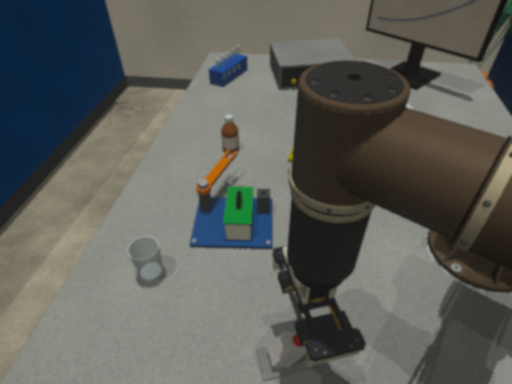

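Head (252,222) centred between the fingers. Descending and gripping.

```bash
python3 -m handwheel '[[0,-0.1,-2,0],[0,0,-1.7,0],[0,0,-0.7,0],[0,0,0,0],[0,0,0,0]]' 0.4 20 && python3 -m handwheel '[[0,0,0,0],[0,0,0,0],[0,0,0,0],[0,0,0,0],[0,0,0,0]]' 1 20
```

```text
t: 19.9
eef_pos: [0.404, 0.3226, 0.246]
ee_rot: [3.141, 0.001, -2.748]
force: [-0.2, -0.8, -0.2]
width: 0.0527
t: 20.4
eef_pos: [0.4038, 0.3223, 0.2453]
ee_rot: [3.142, 0.0, -2.748]
force: [-0.3, -0.5, 1.8]
width: 0.0213
```

```bash
python3 -m handwheel '[[-0.52,-0.22,0.83,0],[-0.52,-0.22,0.83,0],[-0.52,-0.22,0.83,0],[0,0,0,0]]'; python3 -m handwheel '[[-0.52,-0.22,0.83,0],[-0.52,-0.22,0.83,0],[-0.52,-0.22,0.83,0],[-0.52,-0.22,0.83,0],[0,0,0,0],[0,0,0,0]]'
python3 look.py wrist w13; python3 look.py scene c1
```

```text
t: 20.8
eef_pos: [0.3875, 0.3155, 0.2716]
ee_rot: [3.14, 0.002, -2.747]
force: [0.5, -0.5, -1.0]
width: 0.0214
t: 21.4
eef_pos: [0.3672, 0.3069, 0.3036]
ee_rot: [3.141, 0.001, -2.748]
force: [0.2, 0.3, -1.3]
width: 0.0215
21.45 [0.3673 0.3069 0.3033] [ 3.141  0.    -2.748] [ 0.  -1.1 -0.7] 0.0215
21.5 [0.3673 0.3069 0.303 ] [-3.141 -0.    -2.748] [ 0.2  0.3 -0.5] 0.0216
```

View pics/w13.png

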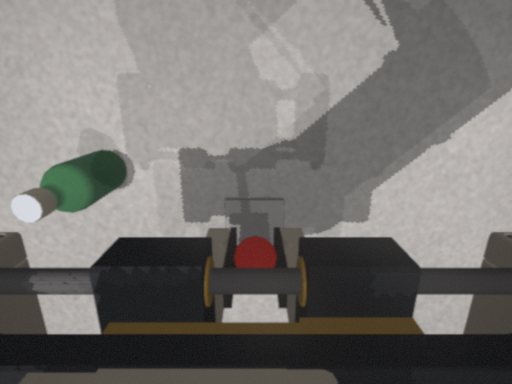

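View pics/c1.png

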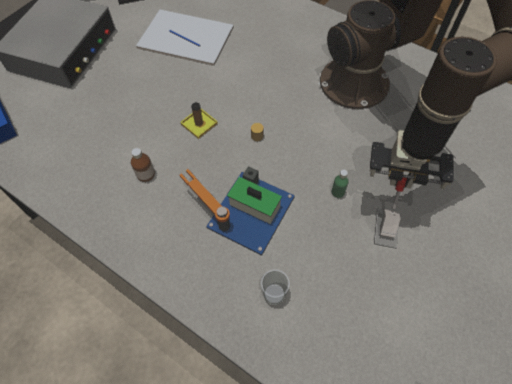

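Pin is out, leaning in the grip. I'll turn it upright in the jaws by pushing its shank against the holder block's upper edge with a light grip.

```bash
python3 -m handwheel '[[-1.1,-0.45,0,0],[0,0,-1.5,0],[0,0,-1.6,0],[0,0,0,0],[0,0,0,0]]' 1 10 && python3 -m handwheel '[[0.37,0.15,0,0],[0.37,0.15,0,0],[0.37,0.15,0,0],[0.37,0.15,0,0],[0.37,0.15,0,0],[0.37,0.15,0,0],[0,0,0,0]]'
python3 look.py wrist w14; python3 look.py scene c2
```

```text
t: 22.0
eef_pos: [0.3562, 0.3022, 0.2722]
ee_rot: [-3.141, -0.001, -2.748]
force: [-0.3, 0.1, -0.6]
width: 0.0215
t: 22.7
eef_pos: [0.379, 0.3115, 0.2721]
ee_rot: [-3.141, -0.0, -2.748]
force: [-1.6, -1.4, -1.4]
width: 0.0217
22.75 [0.3788 0.3114 0.2721] [-3.141 -0.    -2.748] [-0.3 -0.5 -1.2] 0.0216
22.8 [0.3787 0.3114 0.2722] [-3.142  0.    -2.748] [-0.3 -1.  -1.3] 0.0217
```

```bash
python3 - <<'E'
from h import *
for t in("c2",):
    im=cv2.imread(f"pics/{t}.png")[120:270,330:490]; cv2.imwrite(f"pics/{t}z.png",cv2.resize(im,None,fx=4,fy=4,interpolation=cv2.INTER_CUBIC))
E
```

```text
(no output)
```

View pics/c2z.png

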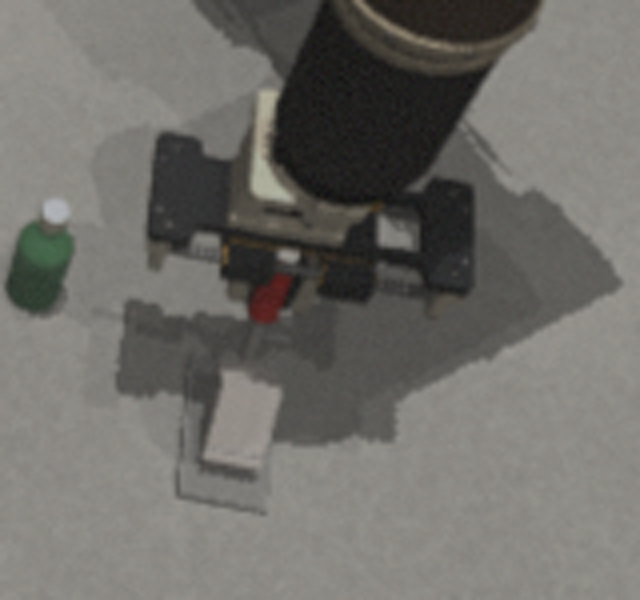

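View pics/w14.png

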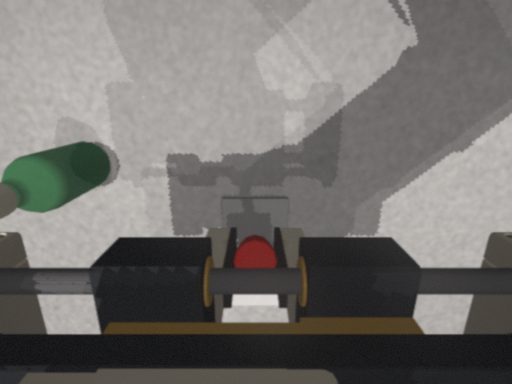

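```bash
python3 -m handwheel '[[0.35,0.15,0,0],[0.35,0.15,0,0],[0.35,0.15,0,0],[0.35,0.15,0,0],[0.35,0.15,0,0],[0.35,0.15,0,0],[0,0,0,0],[0,0,0,0]]'
python3 look.py wrist w15; python3 look.py scene c3
python3 - <<'E'
from h import *
for t in("c3",):
    im=cv2.imread(f"pics/{t}.png")[120:270,330:490]; cv2.imwrite(f"pics/{t}z.png",cv2.resize(im,None,fx=4,fy=4,interpolation=cv2.INTER_CUBIC))
E
```

```text
t: 23.6
eef_pos: [0.3998, 0.3205, 0.2723]
ee_rot: [3.141, 0.001, -2.748]
force: [-0.5, 0.1, -0.5]
width: 0.0216
23.65 [0.3997 0.3205 0.2723] [ 3.141e+00  1.000e-03 -2.748e+00] [-0.8 -0.2 -1.1] 0.0218
23.7 [0.3997 0.3205 0.2723] [ 3.141e+00  1.000e-03 -2.748e+00] [-0.3 -0.3 -1.5] 0.0214
```

View pics/c3z.png

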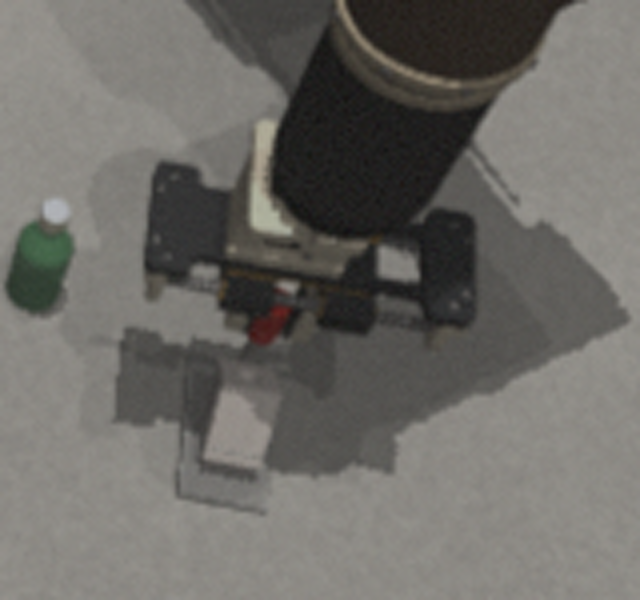

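View pics/w15.png

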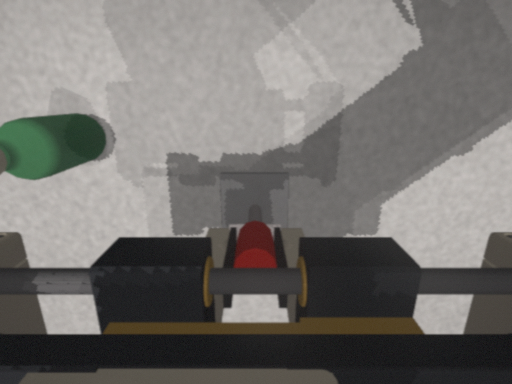

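```bash
cat > tilt.py <<'E'
from h import *
import pickle,sys
c=pickle.load(open(sys.argv[1]+".pkl","rb"));s=arm.get_state()
g=s["eef_pos"]-[0,0,.159]
P=pts(c);ok=c["d"]>0
H,S,V=[x.astype(int) for x in cv2.split(cv2.cvtColor(c["im"],cv2.COLOR_RGB2HSV))]
r=ok&((H<8)|(H>172))&(S>140)&(np.linalg.norm(P-g,axis=-1)<.06)
Q=P[r]; print("red n",len(Q)); 
yw=s["ee_rot"][2]; tx=np.array([np.cos(yw),np.sin(yw),0]);ty=np.array([-tx[1],tx[0],0])
L=np.stack([(Q-g)@tx,(Q-g)@ty,Q[:,2]-g[2]],1)*1000
for z in range(-40,30,5):
    q=L[(L[:,2]>=z)&(L[:,2]<z+5)]
    if len(q)>3: print(z,len(q),"tx max %.1f min %.1f  ty %.1f..%.1f"%(q[:,0].max(),q[:,0].min(),q[:,1].min(),q[:,1].max()))
for l in range(-85,15,10):
    p=proj(c,g+[0,0,l/1000]); print(l,np.round(p),end=" ")
print()
# shank points (non red) near the axis
m=ok&~r&(np.hypot(*( (P-g)@np.stack([tx,ty]).T ).transpose(2,0,1))<.04)&(P[...,2]<g[2]-.028)&(P[...,2]>g[2]-.09)
q=P[m]; L=np.stack([(q-g)@tx,(q-g)@ty,q[:,2]-g[2]],1)*1000
for z in range(-90,-25,6):
    k=L[(L[:,2]>=z)&(L[:,2]<z+6)&(abs(L[:,1])<9)]
    if len(k)>3: print("shank",z,len(k),"tx max %.1f med %.1f ty med %.1f"%(k[:,0].max(),np.median(k[:,0]),np.median(k[:,1])))
E
python3 tilt.py w15
```

```text
red n 1558
-25 68 tx max 11.5 min 6.8  ty -8.8..8.0
-20 95 tx max 11.4 min 3.2  ty -10.3..8.4
-15 109 tx max 12.2 min 1.7  ty -10.8..10.5
-10 117 tx max 12.3 min 3.1  ty -10.5..10.2
-5 146 tx max 12.8 min 1.1  ty -10.7..10.9
0 145 tx max 12.9 min 2.9  ty -10.8..10.3
5 180 tx max 13.5 min 2.6  ty -11.0..10.3
10 695 tx max 13.2 min 1.6  ty -10.8..10.6
-85 [254. 204.] -75 [254. 209.] -65 [254. 213.] -55 [254. 219.] -45 [254. 224.] -35 [254. 231.] -25 [254. 238.] -15 [254. 245.] -5 [254. 254.] 5 [254. 264.] 
shank -84 12 tx max 1.8 med 1.1 ty med -0.4
shank -78 25 tx max 2.8 med 1.7 ty med 0.4
shank -72 32 tx max 3.0 med 1.8 ty med 0.3
shank -66 37 tx max 3.0 med 2.1 ty med 0.3
shank -60 37 tx max 3.8 med 2.7 ty med 0.3
shank -54 35 tx max 4.1 med 2.8 ty med 0.3
shank -48 28 tx max 4.2 med 3.5 ty med -0.1
```

Remaining lean ≈0.06 rad, measurable from the shank depth. A further 3.5 mm push.

```bash
python3 -m handwheel '[[0.17,0.07,0,0],[0.17,0.07,0,0],[0,0,0,0],[0,0,0,0]]'
python3 look.py wrist w16;python3 tilt.py w16
```

```text
t: 24.1
eef_pos: [0.403, 0.3218, 0.2723]
ee_rot: [-3.142, -0.0, -2.748]
force: [-2.0, -1.3, 0.2]
width: 0.0216
24.15 [0.4029 0.3218 0.2723] [ 3.142  0.    -2.748] [-1.5 -1.1  0.3] 0.0215
red n 1630
-25 77 tx max 12.8 min 7.8  ty -8.8..8.0
-20 102 tx max 13.0 min 6.7  ty -9.6..8.5
-15 123 tx max 13.0 min 2.6  ty -10.8..9.2
-10 141 tx max 12.9 min 2.4  ty -11.0..10.4
-5 157 tx max 13.0 min 2.9  ty -11.0..10.4
0 165 tx max 13.1 min 3.0  ty -10.8..10.5
5 194 tx max 13.1 min 2.0  ty -11.1..10.3
10 668 tx max 13.0 min 2.1  ty -10.8..10.1
-85 [254. 204.] -75 [254. 209.] -65 [254. 214.] -55 [254. 219.] -45 [254. 225.] -35 [254. 231.] -25 [254. 238.] -15 [254. 246.] -5 [254. 254.] 5 [254. 264.] 
shank -84 8 tx max 6.1 med 5.2 ty med 0.8
shank -78 30 tx max 6.4 med 5.7 ty med -0.0
shank -72 34 tx max 6.5 med 5.6 ty med -0.0
shank -66 46 tx max 6.7 med 5.1 ty med -0.4
shank -60 50 tx max 6.9 med 5.5 ty med 0.3
shank -54 43 tx max 6.7 med 5.8 ty med -0.4
shank -48 42 tx max 6.9 med 5.9 ty med -0.0
shank -42 4 tx max 6.8 med 6.6 ty med -0.0
```

Upright now. Firm grip, back off, lift, and go to the fork.

```bash
python3 -m handwheel '[[0,0,0,0],[0,0,0,0],[-0.5,-0.2,0,0],[0,0,3.5,0],[0,0,4,0],[0,0,3.8,0]]' 1 50 && python3 -m handwheel '[[1,-2,0,0.05],[1.9,-3.9,0,0.08],[1.9,-3.9,0,0.08],[1.9,-3.9,0,0.08],[1.9,-3.9,0,0.08],[1.9,-3.9,0,0.08],[1.9,-3.9,0,0.08],[1.9,-3.9,0,0.08],[1.9,-3.9,0,0.08],[1.9,-3.9,0,0.08],[1.9,-3.9,0,0.08],[1.9,-3.9,0,0.08],[1.9,-3.9,0,0.08],[1.2,-1.6,0,0],[0,0,0,0],[0,0,0,0]]'
python3 look.py wrist w17;python3 tilt.py w17; python3 look.py side s6
python3 - <<'E'
from h import *
import pickle
c=pickle.load(open("w17.pkl","rb"));P=pts(c)
H,S,V=[x.astype(int) for x in cv2.split(cv2.cvtColor(c["im"],cv2.COLOR_RGB2HSV))]
m=(c["d"]>0)&(H>2)&(H<16)&(S>150)&(abs(P[...,2]-.088)<.005);q=P[m]
print(len(q),cv2.minAreaRect((q[:,:2]*1000).astype(np.float32)))
E
```

```text
t: 24.75
eef_pos: [0.3978, 0.3197, 0.3868]
ee_rot: [3.142, 0.001, -2.748]
force: [0.1, 0.7, -0.4]
width: 0.0212
t: 26.35
eef_pos: [0.6478, -0.1845, 0.3847]
ee_rot: [3.141, -0.0, -1.739]
force: [-0.3, -0.2, -0.7]
width: 0.0208
26.4 [ 0.6477 -0.1839  0.385 ] [ 3.141  0.    -1.738] [-0.1 -0.1 -0.2] 0.0212
red n 1637
-30 14 tx max 12.0 min 1.9  ty -5.4..10.5
-25 90 tx max 12.4 min 2.2  ty -9.0..10.4
-20 118 tx max 12.8 min 3.7  ty -10.7..9.4
-15 121 tx max 12.9 min 3.3  ty -11.0..9.2
-10 133 tx max 13.0 min 3.9  ty -10.7..9.5
-5 152 tx max 13.1 min 5.0  ty -10.2..9.8
0 163 tx max 13.2 min 3.0  ty -10.9..10.3
5 198 tx max 13.5 min 2.9  ty -10.7..10.1
10 648 tx max 12.8 min 2.0  ty -10.9..9.9
-85 [254. 205.] -75 [254. 209.] -65 [254. 214.] -55 [254. 219.] -45 [254. 225.] -35 [254. 231.] -25 [254. 238.] -15 [254. 246.] -5 [254. 255.] 5 [254. 265.] 
shank -84 12 tx max 6.2 med 4.9 ty med -0.3
shank -78 36 tx max 6.0 med 5.0 ty med -0.7
shank -72 32 tx max 5.9 med 4.9 ty med 0.1
shank -66 39 tx max 6.0 med 5.1 ty med -0.7
shank -60 41 tx max 6.1 med 5.3 ty med -0.6
shank -54 42 tx max 6.2 med 5.2 ty med -0.3
shank -48 40 tx max 6.3 med 5.5 ty med -0.6
26.45 [ 0.6476 -0.1835  0.3853] [-3.141  0.    -1.737] [ 0.3  0.8 -1. ] 0.0212
1212 ((667.48046875, -115.31076049804688), (183.3115234375, 36.40655517578125), 77.02960205078125)
```

View pics/w17.png

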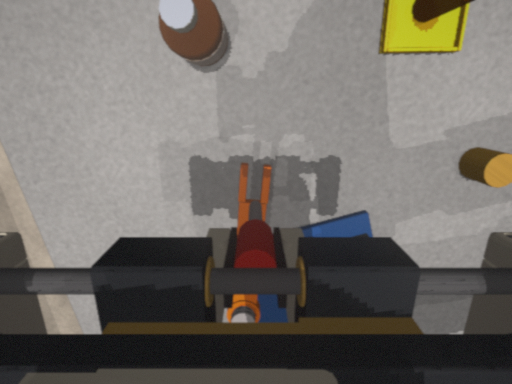

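View pics/s6.png

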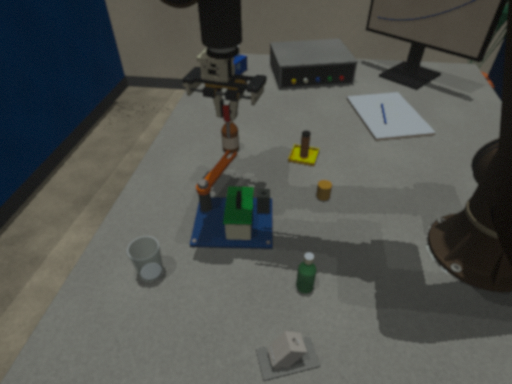

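```bash
python3 - <<'E'
from h import *
import pickle
c=pickle.load(open("w17.pkl","rb"))
H,S,V=[x.astype(int) for x in cv2.split(cv2.cvtColor(c["im"],cv2.COLOR_RGB2HSV))]
o=(H>1)&(H<16)&(S>150)&(V>60)
for v in range(160,222,6):
    u=np.where(o[v,225:290])[0]+225
    if len(u):
        g=np.where(np.diff(u)>4)[0]
        print(v,u.min(),u.max(),[ (u[i],u[i+1]) for i in g], onz(c,(u.min()+u.max())/2,v,.088)[:2].round(4))
p=np.array([686.2,-36.6]);th=.1193
for q in (0,.05): 
  a=th+1.2-q # arm dir at angle q: station dir angle pi + (1.2-q)
  d=-np.array([np.cos(a),np.sin(a)]);print(q,p+155*d,p+173*d)
E
```

```text
166 242 269 [(np.int64(246), np.int64(265))] [ 0.6431 -0.2033]
172 241 269 [(np.int64(246), np.int64(264))] [ 0.6446 -0.1976]
178 240 269 [(np.int64(246), np.int64(263))] [ 0.6461 -0.1917]
184 240 268 [(np.int64(245), np.int64(262))] [ 0.6476 -0.1858]
190 240 268 [(np.int64(245), np.int64(262))] [ 0.6486 -0.1797]
196 239 267 [(np.int64(244), np.int64(261))] [ 0.6506 -0.1737]
202 240 266 [(np.int64(249), np.int64(261))] [ 0.6517 -0.1674]
208 239 265 [(np.int64(248), np.int64(262))] [ 0.6538 -0.1613]
214 239 264 [(np.int64(247), np.int64(262))] [ 0.6554 -0.1549]
220 239 264 [(np.int64(248), np.int64(262))] [ 0.6565 -0.1484]
0 [ 647.62770884 -186.7238767 ] [ 643.14834599 -204.15761722]
0.05 [ 640.17284751 -184.60844987] [ 634.82775884 -201.79652792]
```

```bash
python3 -m handwheel '[[0.05,-0.15,-1,-0.08],[0,0,-2.5,0],[0,0,-1.5,0],[0,0,0,0],[0,0,0,0]]' && python3 -m handwheel '[[0,0,-1,0],[0,0,-0.7,0],[0,0,-0.3,0],[0,0,0,0],[0,0,0,0]]'
python3 look.py wrist w18;python3 tilt.py w18|grep shank
```

```text
t: 26.95
eef_pos: [0.6486, -0.1853, 0.3358]
ee_rot: [-3.142, -0.0, -1.817]
force: [-0.6, -0.4, 0.2]
width: 0.0211
t: 27.45
eef_pos: [0.6485, -0.1858, 0.3153]
ee_rot: [-3.142, -0.0, -1.818]
force: [-0.0, 0.7, -0.8]
width: 0.0215
27.5 [ 0.6486 -0.1858  0.3156] [-3.141 -0.    -1.818] [ 1.3 -0.5 -0.6] 0.0212
shank -84 12 tx max 18.9 med 4.5 ty med 0.8
shank -78 46 tx max 19.2 med 4.8 ty med -0.1
shank -72 199 tx max 19.1 med 5.2 ty med 6.8
shank -66 39 tx max 5.5 med 4.7 ty med -0.1
shank -60 40 tx max 5.7 med 4.9 ty med -0.4
shank -54 44 tx max 5.9 med 4.9 ty med -0.8
shank -48 39 tx max 5.7 med 5.2 ty med -0.1
```

View pics/w18.png

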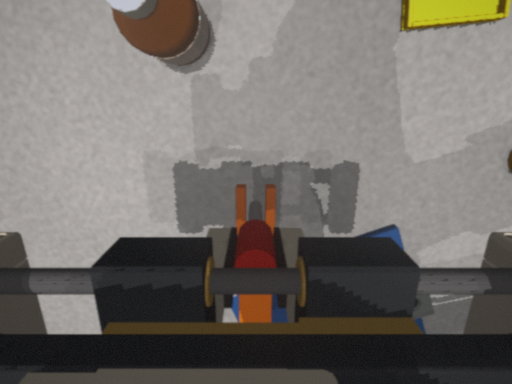

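```bash
python3 - <<'E'
import numpy as np
p=np.array([686.3,-36.3]);th=.1193;yaw0=-1.818
cur=np.array([648.6,-185.8])
for i in range(1,13):
    q=.1*i;a=th+1.2-q;y=yaw0-q
    pin=p-155*np.array([np.cos(a),np.sin(a)])
    tcp=pin-np.array([np.cos(y),np.sin(y)])*.8+np.array([-np.sin(y),np.cos(y)])*.3
    d=np.round((tcp-cur)/10,2);print(q.__round__(1),tcp.round(1),list(d)); cur=cur+d*10
E
```

```text
0.1 [ 633.5 -181.2] [np.float64(-1.51), np.float64(0.46)]
0.2 [ 619.3 -175.2] [np.float64(-1.42), np.float64(0.6)]
0.3 [ 605.8 -167.8] [np.float64(-1.35), np.float64(0.74)]
0.4 [ 593.  -159.1] [np.float64(-1.28), np.float64(0.87)]
0.5 [ 581.2 -149.2] [np.float64(-1.18), np.float64(0.99)]
0.6 [ 570.5 -138.1] [np.float64(-1.07), np.float64(1.11)]
0.7 [ 560.9 -126. ] [np.float64(-0.96), np.float64(1.21)]
0.8 [ 552.6 -113.1] [np.float64(-0.83), np.float64(1.29)]
0.9 [545.6 -99.3] [np.float64(-0.7), np.float64(1.38)]
1.0 [540. -85.] [np.float64(-0.56), np.float64(1.43)]
1.1 [535.9 -70.1] [np.float64(-0.41), np.float64(1.49)]
1.2 [533.2 -54.9] [np.float64(-0.27), np.float64(1.52)]
```

```bash
python3 -m handwheel '[[-0.75,0.2,0,-0.05],[-0.75,0.25,0,-0.05],[-1.42,0.6,0,-0.1],[-1.35,0.74,0,-0.1],[-1.28,0.87,0,-0.1],[-1.18,0.99,0,-0.1],[-1.07,1.11,0,-0.1],[-0.96,1.21,0,-0.1],[0,0,0,0],[0,0,0,0]]' 1 60
python3 look.py wrist w19;python3 tilt.py w19
```

```text
t: 28.5
eef_pos: [0.5612, -0.1262, 0.316]
ee_rot: [-3.141, 0.001, -2.515]
force: [0.3, -1.4, 0.3]
width: 0.0212
28.55 [ 0.5614 -0.1264  0.3159] [-3.141e+00  1.000e-03 -2.515e+00] [ 0.3 -2.   0.1] 0.0214
red n 1675
-30 7 tx max 11.8 min 7.1  ty -6.0..8.6
-25 101 tx max 12.7 min 1.8  ty -10.9..10.5
-20 116 tx max 12.6 min 4.1  ty -10.6..10.5
-15 121 tx max 12.8 min 2.6  ty -10.9..9.2
-10 145 tx max 12.8 min 3.7  ty -10.7..9.9
-5 146 tx max 12.7 min 2.9  ty -10.9..9.7
0 165 tx max 12.8 min 3.7  ty -10.9..10.1
5 189 tx max 12.9 min 3.1  ty -10.9..10.1
10 685 tx max 12.9 min 2.0  ty -10.9..9.9
-85 [254. 204.] -75 [254. 209.] -65 [254. 213.] -55 [254. 219.] -45 [254. 224.] -35 [254. 231.] -25 [254. 238.] -15 [254. 245.] -5 [254. 254.] 5 [254. 264.] 
shank -84 14 tx max 19.8 med 5.3 ty med -2.1
shank -78 44 tx max 19.9 med 5.3 ty med -2.5
shank -72 235 tx max 19.6 med 5.8 ty med -6.6
shank -66 36 tx max 6.3 med 5.3 ty med -0.5
shank -60 45 tx max 6.1 med 5.1 ty med -0.5
shank -54 42 tx max 6.4 med 5.2 ty med -0.2
shank -48 38 tx max 6.4 med 5.6 ty med 0.1
shank -42 4 tx max 6.2 med 5.7 ty med -1.2
```

View pics/w19.png

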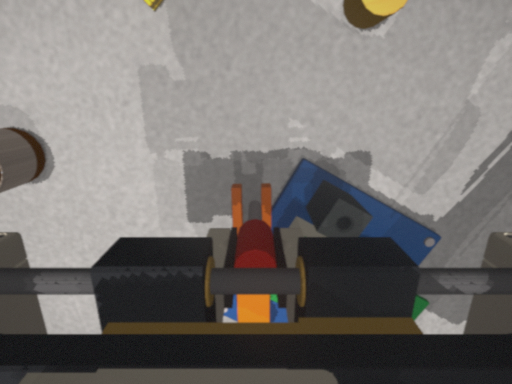

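The fork has the pin and follows. Hole visible at (345,222). Continuing the arc.

```bash
python3 -m handwheel '[[-0.83,1.29,0,-0.1],[-0.7,1.38,0,-0.1],[-0.56,1.43,0,-0.1],[-0.41,1.49,0,-0.1],[-0.3,1.54,0,-0.1],[0,0,0,0],[0,0,0,0],[0,0,0,0]]' 1 60
python3 look.py wrist w20;python3 tilt.py w20; python3 look.py scene c4; python3 look.py side s7
python3 - <<'E'
import cv2
im=cv2.imread("pics/s7.png")[150:260,170:300]; cv2.imwrite("pics/s7z.png",cv2.resize(im,None,fx=5,fy=5,interpolation=cv2.INTER_CUBIC))
E
```

```text
t: 29.35
eef_pos: [0.5334, -0.0554, 0.3155]
ee_rot: [-3.141, 0.001, -3.015]
force: [2.5, -2.3, 1.9]
width: 0.0207
29.4 [ 0.5334 -0.0554  0.3155] [-3.141e+00  1.000e-03 -3.016e+00] [ 1.6 -2.9  0.1] 0.0208
red n 1666
-30 17 tx max 11.8 min 2.0  ty -9.4..11.0
-25 95 tx max 12.2 min 2.2  ty -10.5..10.9
-20 112 tx max 12.5 min 3.5  ty -10.1..10.5
-15 129 tx max 12.7 min 2.2  ty -10.5..9.6
-10 129 tx max 13.0 min 3.3  ty -10.3..9.9
-5 159 tx max 12.6 min 3.0  ty -10.4..10.6
0 152 tx max 13.1 min 3.7  ty -10.2..10.0
5 195 tx max 13.0 min 3.6  ty -10.4..10.1
10 678 tx max 13.1 min 1.6  ty -10.4..10.4
-85 [255. 204.] -75 [255. 209.] -65 [255. 213.] -55 [255. 219.] -45 [255. 224.] -35 [255. 231.] -25 [255. 238.] -15 [255. 246.] -5 [255. 254.] 5 [255. 264.] 
shank -90 369 tx max 18.8 med 10.8 ty med 4.8
shank -84 12 tx max 16.5 med 4.8 ty med -0.5
shank -78 48 tx max 19.6 med 5.0 ty med -1.7
shank -72 241 tx max 19.7 med 5.5 ty med -6.2
shank -66 37 tx max 5.8 med 4.8 ty med -0.1
shank -60 39 tx max 5.9 med 4.7 ty med 0.6
shank -54 39 tx max 5.9 med 4.9 ty med 0.6
shank -48 43 tx max 6.0 med 5.3 ty med -0.1
29.45 [ 0.5333 -0.0554  0.3155] [-3.141e+00  1.000e-03 -3.017e+00] [ 2.2 -3.2  0.5] 0.0211
29.5 [ 0.5332 -0.0553  0.3154] [-3.141e+00  1.000e-03 -3.017e+00] [ 1.9 -2.9  1.8] 0.021
```

View pics/w20.png

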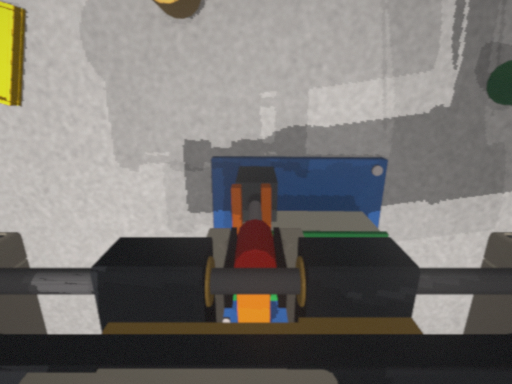

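View pics/s7z.png

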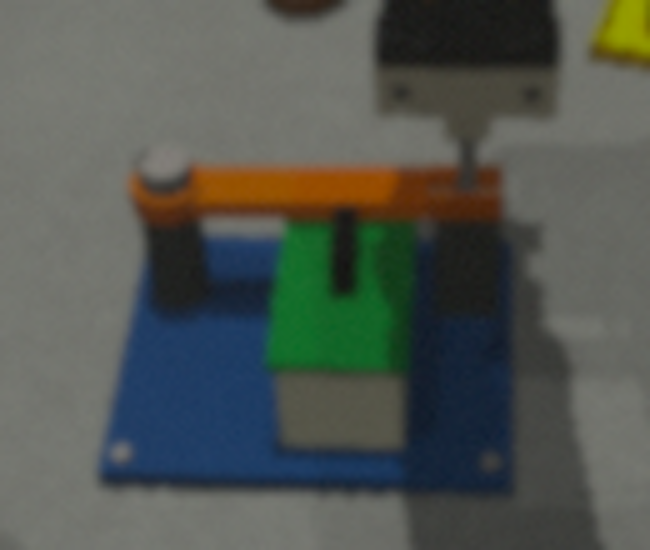

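```bash
python3 -m handwheel '[[0,0.06,0,0],[0,0,-0.3,0],[0,0,-0.3,0],[0,0,-0.3,0],[0,0,0,0]]' ; python3 -m handwheel '[[0,0,-0.2,0],[0,0,-0.2,0],[0,0,0,0]]'
```

```text
t: 30.0
eef_pos: [0.5325, -0.0542, 0.3055]
ee_rot: [3.142, -0.001, -3.018]
force: [2.0, -3.9, -1.6]
width: 0.0209
t: 30.3
eef_pos: [0.5328, -0.0541, 0.3019]
ee_rot: [3.142, -0.0, -3.018]
force: [0.2, -2.8, -0.5]
width: 0.0206
```

Tip is about 10 mm into the hole with no resistance. Pushing on.

```bash
python3 -m handwheel '[[0,0,-0.4,0],[0,0,-0.5,0],[0,0,-0.5,0],[0,0,-0.4,0],[0,0,0,0]]' ; python3 -m handwheel '[[0,0,-0.3,0],[0,0,-0.2,0],[0,0,-0.1,0],[0,0,0,0],[0,0,0,0]]'
```

```text
t: 30.8
eef_pos: [0.5327, -0.0541, 0.2834]
ee_rot: [3.142, -0.001, -3.018]
force: [0.5, -3.2, -2.1]
width: 0.0212
t: 31.3
eef_pos: [0.5328, -0.0541, 0.2782]
ee_rot: [3.141, -0.0, -3.018]
force: [0.8, -3.5, 0.1]
width: 0.0211
```

```bash
python3 -m handwheel '[[0,0,-0.1,0],[0,0,-0.1,0],[0,0,0,0]]' ; python3 -m handwheel '[[0,0,-0.1,0],[0,0,-0.05,0],[0,0,0,0]]'
```

```text
t: 31.6
eef_pos: [0.5329, -0.0541, 0.2762]
ee_rot: [3.142, 0.0, -3.018]
force: [0.8, -3.1, 0.6]
width: 0.021
t: 31.9
eef_pos: [0.5329, -0.0542, 0.2749]
ee_rot: [-3.142, 0.0, -3.018]
force: [-0.5, -2.6, 2.2]
width: 0.0208
```

```bash
python3 -m handwheel '[[0,0,0,0],[0,0,0,0],[0,0,0,0]]' 0.6 && python3 -m handwheel '[[0,0,1,0],[0,0,3,0],[0,0,4,0],[0,0,4,0],[-0.5,0,1,0],[0,0,0,0],[0,0,0,0]]' 0.6
python3 look.py wrist w21; python3 look.py side s8;python3 look.py scene c5
python3 - <<'E'
import cv2
im=cv2.imread("pics/s8.png")[120:260,170:340]; cv2.imwrite("pics/s8z.png",cv2.resize(im,None,fx=4,fy=4,interpolation=cv2.INTER_CUBIC))
E
```

```text
t: 32.2
eef_pos: [0.5327, -0.0539, 0.2745]
ee_rot: [3.141, -0.0, -3.018]
force: [0.4, -0.4, -0.1]
width: 0.0337
t: 32.9
eef_pos: [0.5273, -0.0541, 0.4043]
ee_rot: [3.141, -0.0, -3.018]
force: [-0.5, -0.6, -0.5]
width: 0.0352
32.95 [ 0.5274 -0.0541  0.4037] [ 3.141e+00 -2.000e-03 -3.018e+00] [ 0.   0.7 -0.8] 0.0354
33.0 [ 0.5275 -0.0541  0.4034] [ 3.142e+00 -2.000e-03 -3.018e+00] [-0.3  0.8  0.1] 0.035
33.05 [ 0.5276 -0.0541  0.4034] [-3.142e+00 -2.000e-03 -3.018e+00] [-0.1  1.6 -1.4] 0.0352
```

View pics/w21.png

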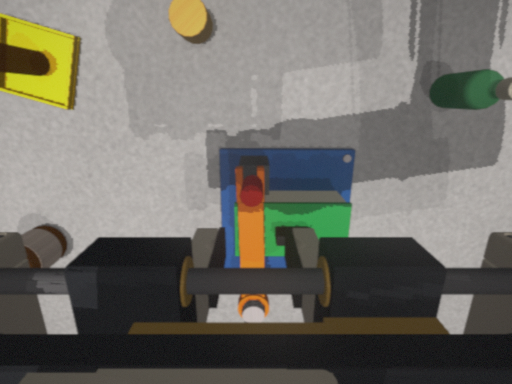

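View pics/s8z.png

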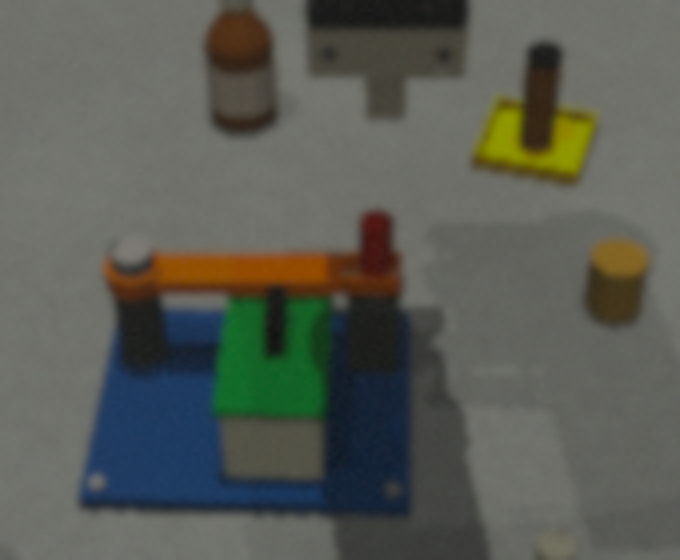

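View pics/c5.png

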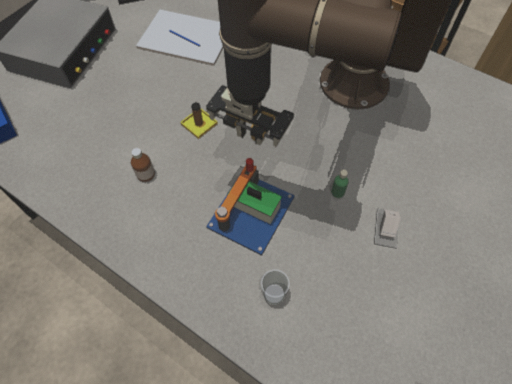

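Pinned: head at (252,190) over the pillar, arm across the lid, jar in the tray. Final numeric check.

```bash
python3 - <<'E'
from h import *
import pickle
c=pickle.load(open("w21.pkl","rb"));P=pts(c);ok=(c["d"]>0)&(np.mgrid[0:384,0:512][0]<232);Z=P[...,2]
H,S,V=[x.astype(int) for x in cv2.split(cv2.cvtColor(c["im"],cv2.COLOR_RGB2HSV))]
r=ok&((H<8)|(H>172))&(S>140)&(np.hypot(P[...,0]-.532,P[...,1]+.055)<.03);q=P[r&(Z>.12)]
print("head top",len(q),np.median(q[:,2]),cv2.minEnclosingCircle((q[:,:2]*1000).astype(np.float32)))
q=P[r&(Z<.1)];print("head low side",len(q),q.mean(0),q[:,2].min())
m=ok&(H>2)&(H<16)&(S>150)&(abs(Z-.088)<.004);print("arm",cv2.minAreaRect((P[m][:,:2]*1000).astype(np.float32)))
m=ok&(H>45)&(H<80)&(S>120)&(abs(Z-.072)<.008)&(abs(P[...,0]-.59)<.08)&(abs(P[...,1])<.1);Q=P[m];A=np.c_[Q[:,:2],np.ones(len(Q))];k=np.linalg.lstsq(A,Q[:,2],rcond=None)[0];print("lid z",np.median(Q[:,2]),"tilt",np.hypot(*k[:2]))
E
python3 look.py wrist w22
```

```text
head top 422 0.127912884002987 ((531.0341186523438, -56.779720306396484), 11.032662391662598)
head low side 22 [ 0.52721865 -0.05416771  0.09409351] 0.08711075420766225
arm ((550.1602783203125, -56.409446716308594), (72.23656463623047, 28.418794631958008), 7.549309730529785)
lid z 0.0720174379465906 tilt 0.0017988602430796558
33.1 [ 0.5277 -0.0541  0.4035] [-3.141e+00 -2.000e-03 -3.018e+00] [-0.7  0.5  0.4] 0.0352
```

```bash
python3 -c "
from station import arm
print(arm.job_done())"
```

```text
the job is handed in; nothing more can be done
None
```

I completed every step and handed the job in at about 33 s of the 72 s allowed. The hand-in gives no verdict, so the results below are from my own last checks.

- **Tall jar:** it stands upright in the yellow tray, let go. I checked this in the pictures only. The two short jars were left in the tub, and the lid now hides them.
- **Lid:** it sits fully home. The plate's top is at 72.0 mm as it should be, the tilt is about 0.002 rad, and it was centred within about 1 mm and squared when I released it.
- **Pin:** I turned it upright in the jaws by pushing its shank against the edge of the holder block, used it to swing the arm, then pushed it down the pillar's hole. The end of the head is at 127.9 mm, so it rests on the fork with the tip about 37 mm deep.
- **Clamp arm:** it stayed pinned after I let go, at about 1.19 rad. The pin's head reads about 2 mm off the hole's axis, a lean of about 0.02–0.03 rad, within the limit.
- **Bystanders and robot:** the bottles, beaker and weight look unmoved in the pictures, though I did not measure them again. The gripper is raised clear of everything.

No check failed. The scene and side cameras disagreed by up to 4 mm at the start, so I used the wrist camera for the precise placing.

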